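Tip the beads into their case and click it shut

ROBOT

A 6-joint arm with a two-finger parallel gripper is mounted at the origin on the work surface. World frame = base frame: x ahead of the robot, y to its left, z up, the work surface at z = 0. Lengths are in m, angles in degrees, forces in N, time in s.
With the tool pointing down it reaches from about 0.375 to 0.9 m from the base axis. Payload 3.1 kg.
Tool frame: the origin (TCP) lies midway between the tips of the shut fingers; the grasp point (between the pads) lies 19 mm behind it; z points along the fingers, y is the line along which they close (so a half turn about z gives the same grasp; the last joint's range is limited). The gripper opens to 87 mm and grips with 3 to 60 N. Pads are 19 mm wide; open, the fingers measure 117 mm over their backs; the gripper's body (75 mm by 190 mm) begins 51 mm behind the grasp point.
Start: joints at [-84.024, 30.224, 82.088, -0, 67.689, -10.227], TCP at [0.174, -0.6, 0.223] pointing down, gripper open.
Joint ranges: [-176.69, 176.69], [-43.24, 126.21], [12.49, 139.97], [-82, 262], [0, 151.66], [-163.58, 163.58]. Speed limits (degrees/s): [159.86, 159.86, 180, 180, 180, 180].

INTERFACE

Orientations are given as a 3x3 rotation matrix whose columns are the frame's x, y, z axes.
In Python, from rig import read_state, capture, camera_info, hand_in gives the robot as it stands.
- The arm moves only by the tool drive_tool, never from a script. Its argument "motion" is a list of rows, each a list of 2 entries, a list of its own where there are three numbers: the shift along the tool's x, y, z in mm, then the turn, a rotation vector about the tool's x, y, z in rad. A call has 1 to 5 rows; each row shifts and turns the commanded pose from where the row before left it, along the tool's axes as they then stand; what a row does not reach is not made up. A row lasts 1/10 s, in which the tool goes at most 50 mm and 8.59 degrees, less where a joint would pass 70% of its speed; a pose out of reach is approached as far as the arm can. A call is refused whole if a number of a shift passes 50 or a number of a turn 0.15, either way. A call with a gripper value outside its range is refused whole. "gripper" is the opening, from 0 (shut) to 1 (fully open), set as the call begins (left out, the last holds). The fingers move at their own pace and stop on an object; the grip force is fixed at half the most. Time passes only in rows, so rows that do not move let the fingers close. It gives the time, the measured TCP pose, the force, the opening and the grip force at its end, in the units of the state.
- read_state(): the state, without advancing time (a new reading comes with each control period).
- capture(name): name is "side" or "top"; returns the picture (480x640x3 uint8, red, green, blue); there is no depth.
- camera_info(name): a dict with "fovy" (degrees; the focal length in pixels is half the picture's height over the tangent of half this angle, whatever the lens; pixels are square), "cx", "cy" (the principal point, pixels), "xyz" and "orientation" of the camera in the world. Camera axes: x right, y down, z forward; pixel columns grow to the right and rows downward; lengths in m; the calibration is good to about 2 mm. A picture is of the moment at which its call begins. camera_info takes no time and is no camera call.
- hand_in(): hands the job in; it is judged then, once.
The state is a dict: "time_s": time; "joint_positions": joint angles; "qvel": joint speeds; "tau": joint torques, N m; "position": TCP position; "tcp_rot": TCP orientation; "force": force on the tool from outside, world axes, zero at the start; "moment": the same for the moment, N m; "opening": opening from 0.0 (shut) to 1.0 (fully open); "grasp_force": force on a finger pad.
Only numpy, scipy, OpenCV 4.12 (cv2) and the standard library are available. Lean on these libraries where they do the work, as an engineer would, in place of code of your own. Each camera call takes 0.05 s, during which the arm holds its last target. There are 200 camera calls.

TASK

Pick up the small metal scoop without spilling its three beads, carry it over the open white case and tip it, spout down, to about 45 degrees (never steeper than 60), holding it there until all three beads have rolled into the case. Bring the scoop back level and stand it in the middle of its cork mat, not dropping it, then swing the case's cover over and press its free edge down until the catch snaps and holds it fully shut. Leave the bottle, the tin and the hammer where they are.

Things in the scene. Friction and masses are not known exactly. Their poses are not given: they have to be found in the camera images.
- scoop: Loose open aluminium scoop, 97 x 56 x 24 mm, 0.16 kg, standing on the mat with the beads in it. Origin on its underside, z up. 3 mm floor, flat from x=-28 to +40 mm; towards -x (the spout) it ramps up 20 degrees to an open lip; side walls at y=+-26.5 and rear wall at x=+38.5 mm, 24 high, 3 thick. Behind the rear wall stands an upright dark wooden fin handle (see scoop_grip)
- scoop_grip (a point): point in the middle of the scoop's fin handle, at (54, 0, 60) mm in the scoop's frame; the fin is 12 mm thick along the scoop's y, 28 mm long along x (x=40 to 68) and stands from z=0 to 80 mm
- scoop_lip (a point): middle of the scoop's pouring lip, at (-56, 0, 12) mm in the scoop's frame
- mat: thin fixed cork mat, 150 (x) x 120 (y) x 4 mm; origin at the centre of its underside
- bead1: dark grey polished mineral ball bead, 16 mm in diameter, 12 g, one of three alike lying in the scoop; origin at its centre
- bead2: second bead, same as bead1
- bead3: third bead, same as bead1
- case: fixed open white plastic case, outside 95 (its x) x 130 (its y) x 45 mm high, walls and floor 4 mm, one undivided inside; origin at the centre of its underside. Its sage-green cover is hinged along the rim of its +x long side
- lid (a joint): angle of the case's cover in rad: 0 = fully shut (held by a spring catch), about 1.57 upright, 2.2 leaning all the way back. A stiff hinge keeps it where it is left. From about 0.1 rad the catch resists: some 5 to 10 N down on the free edge snaps it home
- lid_hinge (a point): middle of the cover's hinge line, at (47.5, 0, 45) mm in the case's frame; the hinge line runs along the case's y; the cover is a plate 95 x 130 x 5 mm that reaches to the case's -x when shut, with its top 50 mm above the table; a small catch tongue hangs from the middle of its free edge
- lid_edge (a point): point on the cover's outer (upper) face, 80 mm from the hinge line and 15 mm from the free edge: where to press
- dropper: bystander: black plastic dropper bottle, 38 mm in diameter, 120 mm high; origin under its centre
- tin: bystander: small closed sage-green tin, 79 x 59 x 38 mm; origin under its centre
- hammer: bystander: small hammer lying flat, 200 mm long along its x; origin under it
Things that resemble listed ones, but are neither listed nor needed, are in the scene too. What is shaped like the case but orange, purple or turquoise is not meant.

How it is judged:
By the outcome, as a careful person would: the job done as asked, in the order asked, and still so for the second after the job is handed in, with the robot touching nothing.
It also fails if it takes over 69 s, if anything falls off the work surface, if the arm or the gripper's body presses on something with over 40 N, if the wrist force passes 120 N, or if a joint passes its speed limit or range.

## Working session

There is one attempt and no reset: what is moved stays moved. The work goes in short steps, Python scripts to look and compute and a tool call to move; the robot and the scene stay as the last step left them, time stands still between calls to the robot, and variables do not carry over. Pictures are saved under pics/ and viewed, at most 10 in all, crops included, and the job is handed in when it is done.

Besides the shell and the picture viewer there is one more tool, called after "Call:" by a JSON object that holds its "method" and its "body". drive_tool: Moves the arm, as the interface text tells. Its arguments: {"type":"object","properties":{"motion":{"type":"array","items":{"type":"array"}},"gripper":{"type":"number"}},"required":["motion"]}

```bash
ls; mkdir -p pics
python3 - <<'E'
from rig import *
import cv2
for n in("top","side"):
    cv2.imwrite(f"pics/{n}0.png",capture(n)[:,:,::-1]); print(camera_info(n))
s=read_state();print(s)
E
```

```text
pics
{'fovy': 48.44450052048216, 'cx': 322.78405909642333, 'cy': 237.6821668666069, 'xyz': array([ 0.44646314, -0.00742962,  1.25091587]), 'orientation': array([[ 0.0047216 , -0.99243516,  0.12267909],
       [-0.99989177, -0.0063949 , -0.01324946],
       [ 0.01393375, -0.12260326, -0.99235795]])}
{'fovy': 57.60007360401546, 'cx': 321.1525799628571, 'cy': 245.1495054834607, 'xyz': array([0.32815155, 0.76542139, 0.59971386]), 'orientation': array([[-0.95342752, -0.15278215,  0.26006457],
       [-0.30147283,  0.50983916, -0.80571593],
       [-0.00949209, -0.84659415, -0.53215435]])}
{'time_s': 0.1, 'joint_positions': array([-8.40244317e+01,  3.02724067e+01,  8.21473730e+01, -1.41303479e-03,
        6.76885269e+01, -1.02269625e+01]), 'qvel': array([-0.05923633, -0.14501288, -0.09030694,  0.00301604,  0.13673479,
        0.03051176]), 'tau': array([ 4.99452017e-04, -4.40985453e+01, -1.77150625e+01,  6.35368167e-02,
        5.33306866e-02, -4.54240933e-05]), 'position': array([ 0.17435342, -0.59952351,  0.22169198]), 'tcp_rot': array([[ 9.60278778e-01,  2.79042329e-01, -2.19480862e-04],
       [ 2.79042239e-01, -9.60276993e-01,  1.87765919e-03],
       [ 3.13183969e-04, -1.86432070e-03, -9.99998213e-01]]), 'force': array([ 0.5914497 ,  0.33759653, -0.56434572]), 'moment': array([-0.04265283,  0.05705432, -0.0358802 ]), 'grasp_force': 0.0, 'opening': 1.0011263690239056}
```

View pics/top0.png

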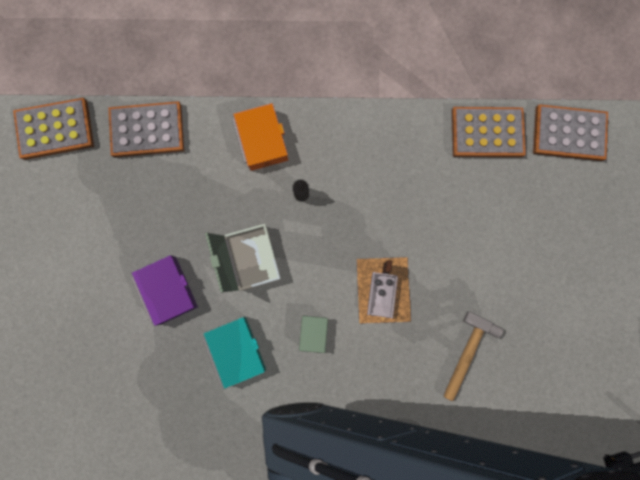

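View pics/side0.png

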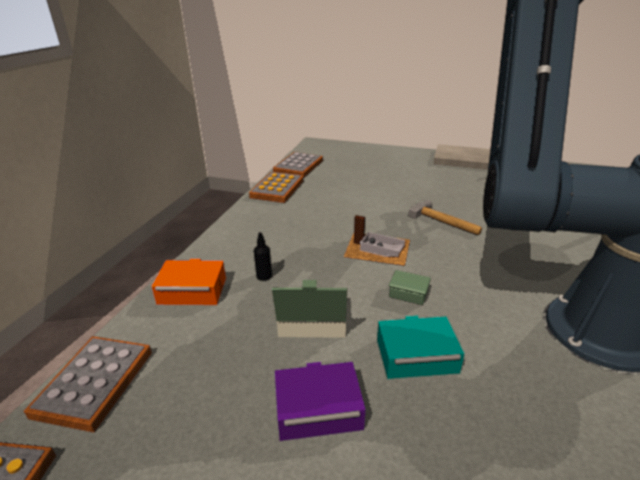

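The top view shows five case-like things. The white open case at (253,258) with the dark green cover at (221,262) fits. The orange (262,136), purple (165,290) and turquoise (235,352) ones are excluded by colour, and the plain green block at (314,334) is the tin. The scoop is on the mat at (384,292), fin at (388,268), spout towards the robot. I'll confirm in one enlarged crop and measure.

```bash
cat > h.py <<'E'
from rig import *
import numpy as np, cv2
def ray(n,u,v):
    c=camera_info(n); f=240/np.tan(np.radians(c["fovy"]/2))
    d=c["orientation"]@np.array([(u-c["cx"])/f,(v-c["cy"])/f,1]); return c["xyz"],d
def onz(n,u,v,z):
    o,d=ray(n,u,v); return o+d*(z-o[2])/d[2]
def proj(n,p):
    c=camera_info(n); f=240/np.tan(np.radians(c["fovy"]/2))
    q=c["orientation"].T@(np.array(p)-c["xyz"]); return q[:2]/q[2]*f+[c["cx"],c["cy"]]
def tri(u1,v1,u2,v2):
    a,d=ray("top",u1,v1);b,e=ray("side",u2,v2)
    t=np.linalg.lstsq(np.c_[d,-e],b-a,rcond=None)[0]
    return (a+t[0]*d+b+t[1]*e)/2, np.linalg.norm(a+t[0]*d-b-t[1]*e)
E
python3 - <<'E'
from h import *
np.set_printoptions(precision=4,suppress=True)
t=cv2.imread("pics/top0.png"); s=cv2.imread("pics/side0.png")
a=cv2.resize(t[215:335,200:300],None,fx=4,fy=4,interpolation=2)
b=cv2.resize(t[250:330,350:415],None,fx=6,fy=6,interpolation=2)
im=np.zeros((480,790,3),np.uint8); im[:,:400]=a; im[:,400:]=b
cv2.imwrite("pics/crop1.png",im)
c=s[195:345,265:435]; cv2.imwrite("pics/crop2.png",cv2.resize(c,None,fx=4,fy=4,interpolation=2)[:600,:800])
hsv=cv2.cvtColor(t,cv2.COLOR_BGR2HSV)
m=cv2.inRange(hsv,(5,90,90),(20,255,255)); m[:240]=0;m[:,:340]=0;m[:,430:]=0;m[335:]=0
k=cv2.findNonZero(m); r=cv2.minAreaRect(k); print(r)
P=[onz("top",*p,.004) for p in cv2.boxPoints(r)];print(np.array(P),"mat sides",np.linalg.norm(P[0]-P[1]),np.linalg.norm(P[1]-P[2]),np.mean(P,0))
E
```

```text
((383.3341064453125, 289.9353332519531), (64.00792694091797, 51.079917907714844), 87.66268920898438)
[[ 0.5507 -0.1034  0.004 ]
 [ 0.5563 -0.2235  0.004 ]
 [ 0.4078 -0.2274  0.004 ]
 [ 0.4025 -0.109   0.004 ]] mat sides 0.12020701915251479 0.14861768310113804 [ 0.4793 -0.1658  0.004 ]
```

View pics/crop1.png

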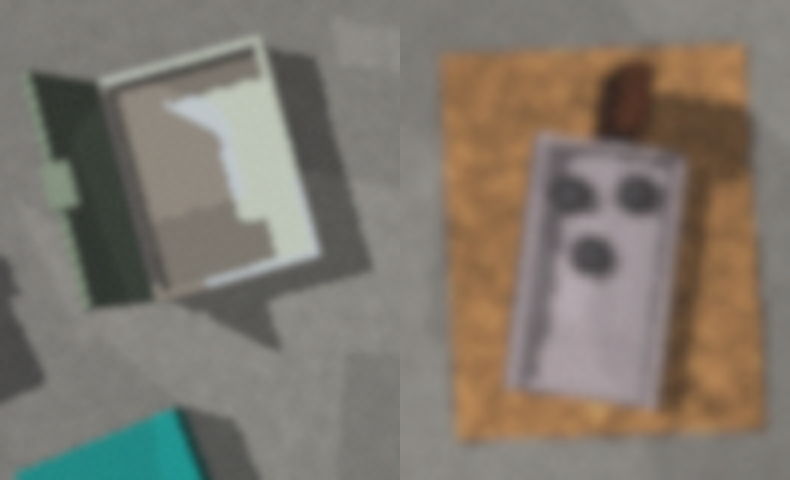

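View pics/crop2.png

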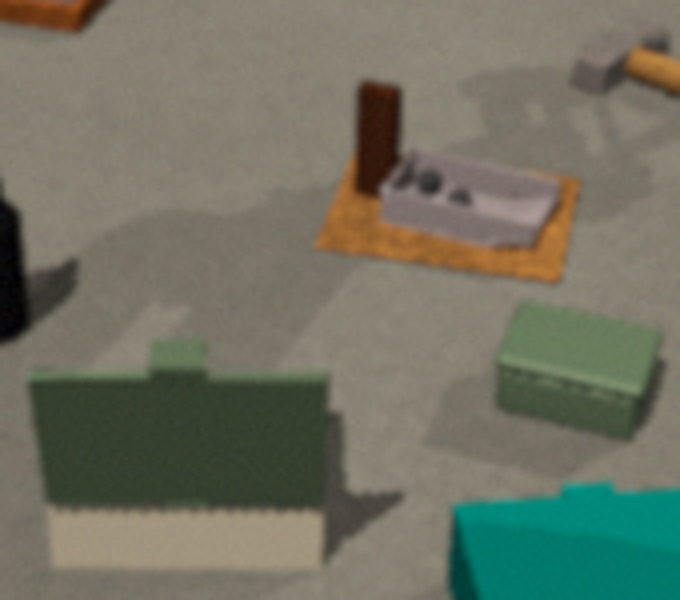

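The crops confirm the white case with open green cover (rim corners about (265,224), (280,279), (225,235), (239,289)), and the scoop with 3 beads near its rear and a wooden fin behind.

Run:
```python
from h import *
np.set_printoptions(precision=4,suppress=True)
C=np.array([onz("top",*p,.045) for p in [(265.3,224.7),(279.7,278.6),(225.2,235.2),(239,289.3)]])
print(C,np.linalg.norm(C[0]-C[1]),np.linalg.norm(C[2]-C[3]),np.linalg.norm(C[0]-C[2]),C.mean(0))
cx=C[2:].mean(0)-C[:2].mean(0); cy=(C[0]-C[1]+C[2]-C[3]);print("case yaw x",np.degrees(np.arctan2(cx[1],cx[0])),"y",np.degrees(np.arctan2(cy[1],cy[0])))
for a,b in [((207.5,233),(347,289)),((222,291.2),(272.5,289))]: print("lid edge",*tri(*a,*b))
S=np.array([onz("top",*p,.028) for p in [(373.3,272),(397.8,276.2),(368.7,314.7),(393.3,318)]])
print(S,np.linalg.norm(S[0]-S[1]),np.linalg.norm(S[2]-S[3]),np.linalg.norm(S[0]-S[2]))
ax=S[:2].mean(0)-S[2:].mean(0);print("scoop yaw",np.degrees(np.arctan2(ax[1],ax[0])), np.degrees(np.arctan2(*(S[0]-S[1])[1::-1]))-90, "rear mid",S[:2].mean(0))
t=cv2.imread("pics/top0.png"); 
hsv=cv2.cvtColor(t,cv2.COLOR_BGR2HSV)
m=((t.astype(int).sum(2)<190)&(t[:,:,2].astype(int)-t[:,:,0]>12)); m[:255]=0;m[276:]=0;m[:,:375]=0;m[:,400:]=0
k=cv2.findNonZero(m.astype(np.uint8)); print(cv2.boundingRect(k)); print(cv2.minAreaRect(k))
print("fin top tri",*tri(386.7,262,360.3,215.8), onz("top",387.5,261,.084))
a=S[:2].mean(0); u=ax/np.linalg.norm(ax); 
for d in (0,.014,.028): print("pred fin top from scoop",proj("top",np.r_[(a+u*d)[:2],.084]),proj("side",np.r_[(a+u*d)[:2],.084]))
```

```text
[[0.6245 0.1078 0.045 ]
 [0.502  0.0732 0.045 ]
 [0.5998 0.1984 0.045 ]
 [0.4775 0.1641 0.045 ]] 0.12734493180194753 0.12699148008560543 0.09391667699814084 [0.551  0.1358 0.045 ]
case yaw x 105.16651555425405 y 15.706080648676677
lid edge [0.5274 0.2066 0.1565] 0.12490504222271988
lid edge [0.529  0.2101 0.1399] 0.12561169689300555
[[ 0.519  -0.1401  0.028 ]
 [ 0.5097 -0.1963  0.028 ]
 [ 0.422  -0.1289  0.028 ]
 [ 0.4148 -0.1848  0.028 ]] 0.056985166615684216 0.056377189461931515 0.09769190673780272
scoop yaw -6.706429744833879 -9.413673683951075 rear mid [ 0.5144 -0.1682  0.028 ]
(383, 261, 9, 12)
((387.0, 266.5), (11.0, 8.0), 90.0)
fin top tri [ 0.5319 -0.1639  0.0892] 0.01111848054013718 [ 0.54   -0.1654  0.084 ]
pred fin top from scoop [388.8893 272.697 ] [365.3306 217.6032]
pred fin top from scoop [389.5669 266.3594] [359.9696 216.5334]
pred fin top from scoop [390.2425 260.0404] [354.6572 215.4734]
```

Call:
{"method": "drive_tool", "body": {"motion": [[[15,-10,2],[0,0,0]],[[31,-21,4],[0,0,0]],[[31,-21,4],[0,0,0]],[[31,-21,4],[0,0,0]],[[31,-21,4],[0,0,0]]], "gripper": 0.6}}

```text
time_s: 0.6
position: [0.2828, -0.4683, 0.2041]
tcp_rot: [[0.96, 0.279, 0.0], [0.279, -0.96, 0.002], [0.0, -0.001, -1.0]]
force: [0.3, -0.3, -0.4]
opening: 0.648
grasp_force: 0.0
```

Call:
{"method": "drive_tool", "body": {"motion": [[[31,-21,4],[0,0,0]],[[31,-21,4],[0,0,0]],[[31,-21,4],[0,0,0]],[[31,-21,4],[0,0,0]],[[31,-21,4],[0,0,0]]]}}

```text
time_s: 1.1
position: [0.4019, -0.3241, 0.1842]
tcp_rot: [[0.96, 0.279, -0.0], [0.279, -0.96, 0.001], [-0.0, -0.001, -1.0]]
force: [0.8, -0.2, 0.2]
opening: 0.605
grasp_force: 0.0
```

Call:
{"method": "drive_tool", "body": {"motion": [[[31,-21,4],[0,0,0]],[[31,-21,4],[0,0,0]],[[31,-21,4],[0,0,0]],[[31,-21,4],[0,0,0]],[[31,-21,4],[0,0,0]]]}}

```text
time_s: 1.6
position: [0.521, -0.1801, 0.1642]
tcp_rot: [[0.96, 0.28, -0.001], [0.28, -0.96, 0.001], [-0.001, -0.001, -1.0]]
force: [-0.2, -0.8, 0.1]
opening: 0.601
grasp_force: 0.0
```

Call:
{"method": "drive_tool", "body": {"motion": [[[9,-9,0],[0,0,0.1]],[[0,0,0],[0,0,0.1]],[[0,0,0],[0,0,0.1]],[[0,0,0],[0,0,0.1]],[[0,0,0],[0,0,0.01]]]}}

```text
time_s: 2.1
position: [0.5263, -0.1702, 0.1643]
tcp_rot: [[0.992, -0.126, -0.001], [-0.126, -0.992, 0.001], [-0.001, -0.001, -1.0]]
force: [0.6, 1.1, 0.3]
opening: 0.602
grasp_force: 0.0
```

Run:
```python
from h import *
np.set_printoptions(precision=4,suppress=True)
for a,b in [((207.5,233),(272.5,289)),((222,291.2),(347,289))]: print("lid edge",*tri(*a,*b))
s=read_state();R=s["tcp_rot"];print(s["joint_positions"],s["position"],R,s["force"],s["time_s"])
print("to grip point, tool mm",R.T@(np.array([.5283,-.170,.045])-s["position"])*1e3,"yaw",np.degrees(np.arctan2(R[1,0],R[0,0])))
im=capture("top");im2=capture("side")
b=cv2.resize(im[235:335,340:420],None,fx=5,fy=5,interpolation=2)
c=cv2.resize(im2[170:270,320:420],None,fx=4,fy=4,interpolation=2)
o=np.zeros((500,800,3),np.uint8);o[:,:400]=b;o[:400,400:]=c
cv2.imwrite("pics/pre.png",o[:,:,::-1])
```

```text
lid edge [0.5931 0.2206 0.1341] 0.0005072137358545551
lid edge [0.4702 0.1861 0.1362] 0.001677593332364606
[-29.514   29.1618  95.7814   0.0222  55.134   67.7351] [ 0.5263 -0.1702  0.1643] [[ 0.992  -0.1264 -0.001 ]
 [-0.1264 -0.992   0.0009]
 [-0.0011 -0.0008 -1.    ]] [0.575  1.0987 0.3441] 2.1
to grip point, tool mm [  2.1278  -0.4098 119.3236] yaw -7.261763305289103
```

View pics/pre.png

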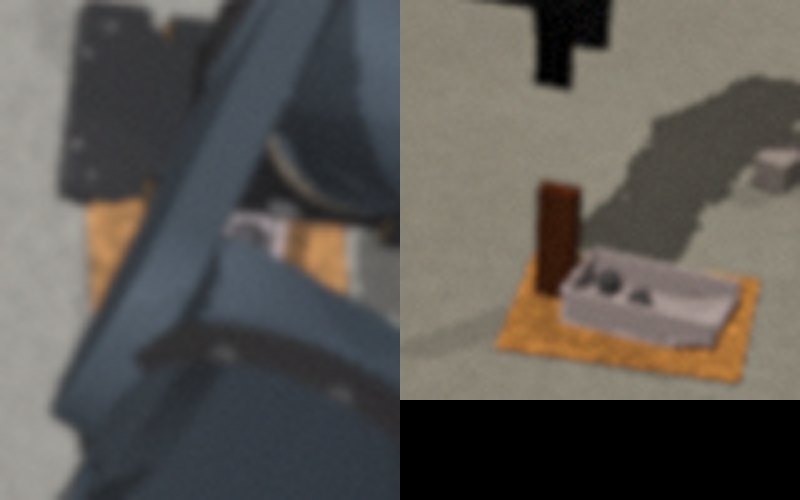

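The view shows the finger at (553,85) in line with the fin (560,185) below, with the beads still in the scoop.

Call:
{"method": "drive_tool", "body": {"motion": [[[2,0,20],[0,0,0]],[[0,0,30],[0,0,0]],[[0,0,30],[0,0,0]],[[0,0,25],[0,0,0]],[[0,0,13],[0,0,0]]]}}

```text
time_s: 2.7
position: [0.5275, -0.1711, 0.0445]
tcp_rot: [[0.992, -0.126, -0.003], [-0.126, -0.992, 0.002], [-0.003, -0.002, -1.0]]
force: [-1.4, 0.0, -0.0]
opening: 0.6
grasp_force: 0.0
```

Call:
{"method": "drive_tool", "body": {"motion": [[[0,0,0],[0,0,0]],[[0,0,0],[0,0,0]],[[0,0,0],[0,0,0]],[[0,0,0],[0,0,0]],[[0,0,0],[0,0,0]]], "gripper": 0.0}}

```text
time_s: 3.2
position: [0.5294, -0.1723, 0.0475]
tcp_rot: [[0.992, -0.127, 0.002], [-0.127, -0.992, -0.001], [0.002, 0.001, -1.0]]
force: [1.2, -0.3, 0.3]
opening: 0.235
grasp_force: 0.0
```

Call:
{"method": "drive_tool", "body": {"motion": [[[0,0,0],[0,0,0]],[[0,0,0],[0,0,0]],[[0,0,0],[0,0,0]],[[0,0,0],[0,0,0]],[[0,0,0],[0,0,0]]]}}

```text
time_s: 3.7
position: [0.5293, -0.1721, 0.0472]
tcp_rot: [[0.992, -0.127, 0.001], [-0.127, -0.992, -0.0], [0.001, 0.0, -1.0]]
force: [-0.2, 1.6, 5.4]
opening: 0.135
grasp_force: 29.9
```

Run:
```python
from h import *
s=read_state();print(s["joint_positions"],s["position"],s["tcp_rot"],s["force"],s["opening"],s["grasp_force"])
from scipy.optimize import least_squares
# rough kinematics: r,z in arm plane (lateral offset .111)
D=[((30.27,82.15,67.69),(.17435,-.59952,.22169)),((29.16,95.78,55.13),(.5263,-.1702,.1643))]
q=s["joint_positions"];D.append(((q[1],q[2],q[4]),tuple(s["position"])))
def f(p):
    a,h,L1,L2,Lt=p;o=[]
    for (A,B,C),P in D:
        A,B,C=np.radians([A,B,C]);r=np.sqrt(P[0]**2+P[1]**2-.111**2)
        o+=[a+L1*np.sin(A)+L2*np.sin(A+B)+Lt*np.sin(A+B+C)-r,h+L1*np.cos(A)+L2*np.cos(A+B)+Lt*np.cos(A+B+C)-P[2]]
    return o
r=least_squares(lambda p:np.r_[f(p),1e-4*(p-np.array([0,.4,.45,.45,.25]))],[0,.4,.45,.45,.25]);print(r.x,f(r.x))
```

```text
[-2.95213518e+01  3.99732870e+01  9.95799806e+01  2.58111526e-02
  4.03873530e+01  6.77617186e+01] [ 0.52928406 -0.17205151  0.04723976] [[ 9.91887846e-01 -1.27111788e-01  1.04569183e-03]
 [-1.27111587e-01 -9.91888390e-01 -2.56692767e-04]
 [ 1.06983826e-03  1.21690888e-04 -9.99999420e-01]] [-0.15025637  1.64080096  5.39077983] 0.13487877954709235 29.923894715575443
[ -0.03692898 -23.87032388   0.63797398   0.30103777 -23.65452436] [np.float64(-0.006056545634893329), np.float64(-0.0013544776248484713), np.float64(0.007715333818339887), np.float64(0.004591713392206098), np.float64(-0.0016587878142385604), np.float64(-0.0032369930775776184)]
```

Call:
{"method": "drive_tool", "body": {"motion": [[[0,0,-2],[0,0,0]],[[0,0,-4],[0,0,0]],[[0,0,-7],[0,0,0]],[[0,0,-10],[0,-0.01,0]],[[0,0,-13],[0,-0.02,0]]]}}

```text
time_s: 4.2
position: [0.528, -0.1717, 0.0825]
tcp_rot: [[0.991, -0.127, -0.032], [-0.127, -0.992, 0.005], [-0.033, -0.001, -0.999]]
force: [0.7, -0.4, -1.5]
opening: 0.131
grasp_force: 29.9
```

Call:
{"method": "drive_tool", "body": {"motion": [[[0,0,-15],[0,-0.02,0]],[[0,0,-15],[0,-0.02,0]],[[0,0,-15],[0,-0.02,0]],[[0,0,-15],[0,-0.01,0]],[[0,0,-15],[0,0,0]]]}}

```text
time_s: 4.7
position: [0.5342, -0.1727, 0.1581]
tcp_rot: [[0.987, -0.127, -0.099], [-0.126, -0.992, 0.013], [-0.1, 0.0, -0.995]]
force: [0.2, -0.5, -2.4]
opening: 0.139
grasp_force: 29.9
```

Call:
{"method": "drive_tool", "body": {"motion": [[[0,0,-15],[0,0,0]],[[0,0,-12],[0,0,0]],[[0,0,-9],[0,0,0]],[[0,0,-6],[0,0,0]],[[0,0,-3],[0,0,0]]]}}

```text
time_s: 5.2
position: [0.5385, -0.1733, 0.2025]
tcp_rot: [[0.987, -0.127, -0.099], [-0.126, -0.992, 0.012], [-0.1, 0.0, -0.995]]
force: [0.5, -0.1, -1.7]
opening: 0.136
grasp_force: 29.9
```

```bash
cat > plan.py <<'E'
from h import *
from scipy.spatial.transform import Rotation as Ro
def scoopR(yaw,pitch): # tool rot: scoop yaw deg, spout-down pitch deg
    c=Ro.from_euler('Z',yaw,degrees=True)*Ro.from_euler('Y',-pitch,degrees=True)
    return c*Ro.from_matrix(np.diag([1,-1,-1.]))
def tcp(lip,yaw,pitch,v): # v = lip->TCP in scoop frame
    c=Ro.from_euler('Z',yaw,degrees=True)*Ro.from_euler('Y',-pitch,degrees=True)
    return np.array(lip)+c.apply(v)
def rows(p,R,targets):
    """rounded tool-frame rows following target poses (pos,Rot), error fed forward"""
    out=[]
    for P,T in targets:
        d=np.round(R.inv().apply(P-p)*1e3); r=np.round((R.inv()*T).as_rotvec(),2)
        assert abs(d).max()<=50 and abs(r).max()<=.15,(d,r)
        out.append([d.astype(int).tolist(),r.tolist()]); p=p+R.apply(d*1e-3); R=R*Ro.from_rotvec(r)
    for i in range(0,len(out),5): print(str(out[i:i+5]).replace("-0.0,","0,").replace("-0.0]","0]").replace(" ",""))
    return p,R
sm=lambda n:(lambda s:s*s*(3-2*s))(np.arange(1,n+1)/n)
E
python3 - <<'E'
from plan import *
np.set_printoptions(precision=4,suppress=True)
s=read_state();print(s["position"],s["joint_positions"],s["opening"],s["grasp_force"],s["time_s"])
R=Ro.from_matrix(s["tcp_rot"]);p=s["position"]
im=capture("side");im2=capture("top")
o=np.zeros((600,800,3),np.uint8);o[:,:400]=cv2.resize(im[100:250,330:430],None,fx=4,fy=4,interpolation=2);o[:400,400:]=cv2.resize(im2[230:330,340:440],None,fx=4,fy=4)
cv2.imwrite("pics/lift.png",o[:,:,::-1])
g=np.array([.4307,.1022,.20]);N=42
T=[(p+(g-p)*k,scoopR(-7.3+203*k,-5.7)) for k in sm(N)]
T+=[(g+[0,0,-.06*k],scoopR(195.7,-5.7)) for k in sm(8)]
rows(p,R,T)
E
```

```text
[ 0.5385 -0.1733  0.2025] [-28.0387  29.3877  87.7214  -2.1835  68.2466  70.1569] 0.13626856210093008 29.93269748081559 5.2
[[[0,0,0],[0,0.0,-0.01]],[[-1,-2,0],[0,0.0,-0.01]],[[-1,-2,0],[0,0.0,-0.03]],[[-1,-3,0],[-0.01,0.0,-0.04]],[[-2,-3,1],[0,0.0,-0.05]]]
[[[-2,-5,0],[-0.01,0,-0.06]],[[-1,-5,0],[-0.01,0,-0.06]],[[-2,-6,0],[0,0.0,-0.07]],[[-1,-7,0],[-0.01,0,-0.09]],[[0,-7,1],[-0.01,0,-0.08]]]
[[[0,-8,0],[-0.01,0,-0.1]],[[1,-9,0],[-0.01,0,-0.1]],[[1,-8,-1],[-0.01,0,-0.1]],[[3,-9,0],[-0.01,0,-0.11]],[[4,-9,0],[-0.01,0,-0.12]]]
[[[5,-8,0],[-0.01,0,-0.11]],[[6,-8,-1],[-0.02,0,-0.13]],[[7,-8,-1],[-0.01,0,-0.12]],[[8,-6,0],[-0.01,0,-0.12]],[[9,-6,-1],[-0.01,0,-0.13]]]
[[[10,-4,-1],[-0.02,0,-0.12]],[[10,-3,-1],[-0.01,0,-0.13]],[[10,-2,-1],[-0.01,0.0,-0.12]],[[10,-1,-1],[-0.01,0.0,-0.13]],[[11,1,-1],[-0.02,0,-0.12]]]
[[[9,2,-1],[-0.01,0.0,-0.12]],[[10,3,0],[-0.01,0.0,-0.12]],[[8,4,-1],[-0.01,0.0,-0.11]],[[8,5,-1],[-0.01,0.0,-0.11]],[[7,6,0],[-0.01,0.0,-0.11]]]
[[[6,6,-1],[-0.01,0.0,-0.1]],[[5,6,0],[-0.01,0.0,-0.09]],[[4,6,-1],[-0.01,0.0,-0.09]],[[4,6,0],[-0.01,0.0,-0.08]],[[2,5,0],[-0.01,0.0,-0.07]]]
[[[2,5,0],[0,0.0,-0.07]],[[2,5,-1],[-0.01,0.0,-0.06]],[[1,4,0],[0,0.0,-0.05]],[[0,3,0],[-0.01,0.0,-0.03]],[[0,2,0],[0.0,0.0,-0.03]]]
[[[1,2,0],[0,0.0,-0.02]],[[0,0,0],[0,0.0,-0.01]],[[0,0,3],[0,0.0,0.0]],[[1,0,7],[0,0.0,0.0]],[[1,0,9],[0,0.0,0.0]]]
[[[1,0,11],[0,0.0,0.0]],[[1,1,11],[0,0.0,0.0]],[[1,0,10],[0,0.0,0.0]],[[0,0,6],[0,0.0,0.0]],[[1,0,3],[0,0.0,0.0]]]
```

View pics/lift.png

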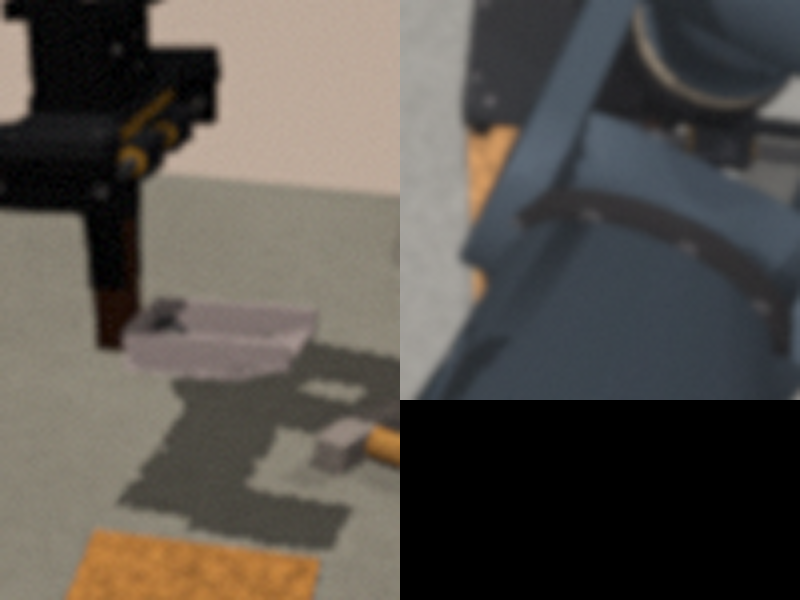

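Scoop is held clear of the mat at (215,340) in the crop, spout slightly up, beads at the rear. I'll carry and flip.

Call:
{"method": "drive_tool", "body": {"motion": [[[0,0,0],[0,0,-0.01]],[[-1,-2,0],[0,0,-0.01]],[[-1,-2,0],[0,0,-0.03]],[[-1,-3,0],[-0.01,0,-0.04]],[[-2,-3,1],[0,0,-0.05]]]}}

```text
time_s: 5.8
position: [0.5342, -0.1624, 0.2016]
tcp_rot: [[0.995, 0.017, -0.1], [0.017, -1.0, 0.002], [-0.1, -0.004, -0.995]]
force: [0.1, 0.6, -1.5]
opening: 0.136
grasp_force: 29.9
```

Call:
{"method": "drive_tool", "body": {"motion": [[[-2,-5,0],[-0.01,0,-0.06]],[[-1,-5,0],[-0.01,0,-0.06]],[[-2,-6,0],[0,0,-0.07]],[[-1,-7,0],[-0.01,0,-0.09]],[[0,-7,1],[-0.01,0,-0.08]]]}}

```text
time_s: 6.3
position: [0.5234, -0.1335, 0.2013]
tcp_rot: [[0.924, 0.371, -0.092], [0.37, -0.928, -0.037], [-0.099, 0.0, -0.995]]
force: [-0.6, 0.3, -1.6]
opening: 0.136
grasp_force: 29.9
```

Call:
{"method": "drive_tool", "body": {"motion": [[[0,-8,0],[-0.01,0,-0.1]],[[1,-9,0],[-0.01,0,-0.1]],[[1,-8,-1],[-0.01,0,-0.1]],[[3,-9,0],[-0.01,0,-0.11]],[[4,-9,0],[-0.01,0,-0.12]]]}}

```text
time_s: 6.8
position: [0.5067, -0.092, 0.2014]
tcp_rot: [[0.607, 0.792, -0.063], [0.788, -0.61, -0.076], [-0.099, -0.003, -0.995]]
force: [0.5, 0.1, -2.8]
opening: 0.139
grasp_force: 29.9
```

Call:
{"method": "drive_tool", "body": {"motion": [[[5,-8,0],[-0.01,0,-0.11]],[[6,-8,-1],[-0.02,0,-0.13]],[[7,-8,-1],[-0.01,0,-0.12]],[[8,-6,0],[-0.01,0,-0.12]],[[9,-6,-1],[-0.01,0,-0.13]]]}}

```text
time_s: 7.3
position: [0.4876, -0.0446, 0.2009]
tcp_rot: [[0.042, 0.999, -0.008], [0.994, -0.043, -0.098], [-0.099, -0.004, -0.995]]
force: [-0.6, -0.1, -3.2]
opening: 0.137
grasp_force: 29.9
```

Call:
{"method": "drive_tool", "body": {"motion": [[[10,-4,-1],[-0.02,0,-0.12]],[[10,-3,-1],[-0.01,0,-0.13]],[[10,-2,-1],[-0.01,0,-0.12]],[[10,-1,-1],[-0.01,0,-0.13]],[[11,1,-1],[-0.02,0,-0.12]]]}}

```text
time_s: 7.8
position: [0.4685, 0.0044, 0.2009]
tcp_rot: [[-0.546, 0.836, 0.058], [0.832, 0.549, -0.08], [-0.099, 0.004, -0.995]]
force: [0.5, -0.4, -2.8]
opening: 0.137
grasp_force: 29.9
```

Call:
{"method": "drive_tool", "body": {"motion": [[[9,2,-1],[-0.01,0,-0.12]],[[10,3,0],[-0.01,0,-0.12]],[[8,4,-1],[-0.01,0,-0.11]],[[8,5,-1],[-0.01,0,-0.11]],[[7,6,0],[-0.01,0,-0.11]]]}}

```text
time_s: 8.3
position: [0.4513, 0.0486, 0.1998]
tcp_rot: [[-0.909, 0.406, 0.089], [0.404, 0.914, -0.043], [-0.099, -0.003, -0.995]]
force: [-0.9, 0.1, -2.0]
opening: 0.136
grasp_force: 29.9
```

Call:
{"method": "drive_tool", "body": {"motion": [[[6,6,-1],[-0.01,0,-0.1]],[[5,6,0],[-0.01,0,-0.09]],[[4,6,-1],[-0.01,0,-0.09]],[[4,6,0],[-0.01,0,-0.08]],[[2,5,0],[-0.01,0,-0.07]]]}}

```text
time_s: 8.8
position: [0.4379, 0.0822, 0.1995]
tcp_rot: [[-0.995, -0.013, 0.098], [-0.013, 1.0, 0.006], [-0.098, 0.005, -0.995]]
force: [-1.0, -0.1, -2.4]
opening: 0.132
grasp_force: 29.9
```

Call:
{"method": "drive_tool", "body": {"motion": [[[2,5,0],[0,0,-0.07]],[[2,5,-1],[-0.01,0,-0.06]],[[1,4,0],[0,0,-0.05]],[[0,3,0],[-0.01,0,-0.03]],[[0,2,0],[0,0,-0.03]]]}}

```text
time_s: 9.3
position: [0.4313, 0.1003, 0.2001]
tcp_rot: [[-0.964, -0.249, 0.096], [-0.248, 0.968, 0.025], [-0.099, 0.001, -0.995]]
force: [-0.6, -0.5, -1.9]
opening: 0.133
grasp_force: 29.9
```

Call:
{"method": "drive_tool", "body": {"motion": [[[1,2,0],[0,0,-0.02]],[[0,0,0],[0,0,-0.01]],[[0,0,0],[0,0,0]]]}}

```text
time_s: 9.6
position: [0.4303, 0.1018, 0.2]
tcp_rot: [[-0.956, -0.276, 0.096], [-0.274, 0.961, 0.025], [-0.099, -0.002, -0.995]]
force: [0.3, 0.4, -2.9]
opening: 0.136
grasp_force: 29.9
```

Run:
```python
from plan import *
np.set_printoptions(precision=4,suppress=True)
s=read_state();print(s["position"],s["joint_positions"],s["opening"],s["force"],s["time_s"]);
R=Ro.from_matrix(s["tcp_rot"]);p=s["position"];print(s["tcp_rot"])
im=capture("side");im2=capture("top")
o=np.zeros((600,800,3),np.uint8);o[:,:400]=cv2.resize(im[160:360,260:393],(400,600),interpolation=2);o[:480,400:]=cv2.resize(im2[200:320,200:300],(400,480),interpolation=2)
cv2.imwrite("pics/over.png",o[:,:,::-1])
lip=np.array([.5366,.132,.075]);v=np.array([.110,0,.031])
print("lip now",p-Ro.from_matrix(s["tcp_rot"]@np.diag([1,-1,-1.])).apply(v))
q=tcp(lip,195.7,-5.7,v)
T=[(p+(q-p)*k,scoopR(195.7,-5.7)) for k in sm(10)]
T+=[(tcp(lip,195.7,a,v),scoopR(195.7,a)) for a in list(np.linspace(-5.7,15,11)[1:])+list(np.linspace(15,46,32)[1:])]
p,R=rows(p,R,T); print(p)
```

```text
[0.4303 0.1018 0.2   ] [  -2.426    16.1686  112.7892    2.3405   45.6042 -109.9829] 0.13608941590169904 [ 0.3417  0.4314 -2.9454] 9.6
[[-0.9565 -0.2755  0.0963]
 [-0.2744  0.9613  0.0251]
 [-0.0995 -0.0024 -0.995 ]]
lip now [0.5385 0.1327 0.1801]
[[[0,0,3],[0,0.0,0.01]],[[1,0,8],[0,0.0,0]],[[2,0,12],[0,0.0,0]],[[1,0,14],[0,0.0,0]],[[2,0,15],[0,0.0,0]]]
[[[2,0,16],[0,0.0,0]],[[2,0,14],[0,0.0,0]],[[1,0,11],[0,0.0,0]],[[1,0,8],[0,0.0,0]],[[1,0,3],[0,0.0,0]]]
[[[-2,0,-4],[0,0.04,0]],[[-1,0,-4],[0,0.03,0]],[[-1,0,-4],[0,0.04,0]],[[-1,0,-3],[0,0.03,0]],[[-1,0,-4],[0,0.04,0]]]
[[[-2,0,-4],[0,0.04,0]],[[-1,0,-4],[0,0.03,0]],[[-1,0,-4],[0,0.04,-0.01]],[[-1,0,-4],[0,0.04,0.0]],[[-1,0,-4],[0,0.03,0.0]]]
[[[-1,0,-2],[0,0.02,0.0]],[[0,0,-2],[0,0.02,0.0]],[[-1,0,-2],[0,0.01,0.0]],[[-1,0,-2],[0,0.02,0.0]],[[0,0,-2],[0,0.02,0.0]]]
[[[-1,0,-2],[0,0.02,0.0]],[[0,0,-2],[0,0.01,0.0]],[[-1,0,-2],[0,0.02,0.0]],[[0,0,-1],[0,0.02,0.0]],[[-1,0,-2],[0,0.02,0.0]]]
[[[0,0,-2],[0,0.01,0.0]],[[-1,0,-2],[0,0.02,0.0]],[[-1,0,-2],[0,0.02,0.0]],[[0,0,-2],[0,0.02,0.0]],[[-1,0,-2],[0,0.01,0.0]]]
[[[0,0,-2],[0,0.02,0.0]],[[-1,0,-2],[0,0.02,0.0]],[[0,0,-2],[0,0.02,0.0]],[[-1,0,-2],[0,0.01,0.0]],[[-1,0,-2],[0,0.02,0.0]]]
[[[0,0,-1],[0,0.02,0.0]],[[-1,0,-2],[0,0.02,0.0]],[[0,0,-2],[0,0.01,0.0]],[[-1,0,-2],[0,0.02,0.0]],[[0,0,-2],[0,0.02,0.0]]]
[[[-1,0,-2],[0,0.02,0.0]],[[0,0,-2],[0,0.01,0.0]],[[-1,0,-2],[0,0.02,0.0]],[[-1,0,-2],[0,0.02,0.0]],[[0,0,-2],[0,0.02,0.0]]]
[[[-1,0,-2],[0,0.01,0.0]]]
[0.4851 0.1173 0.1757]
```

View pics/over.png

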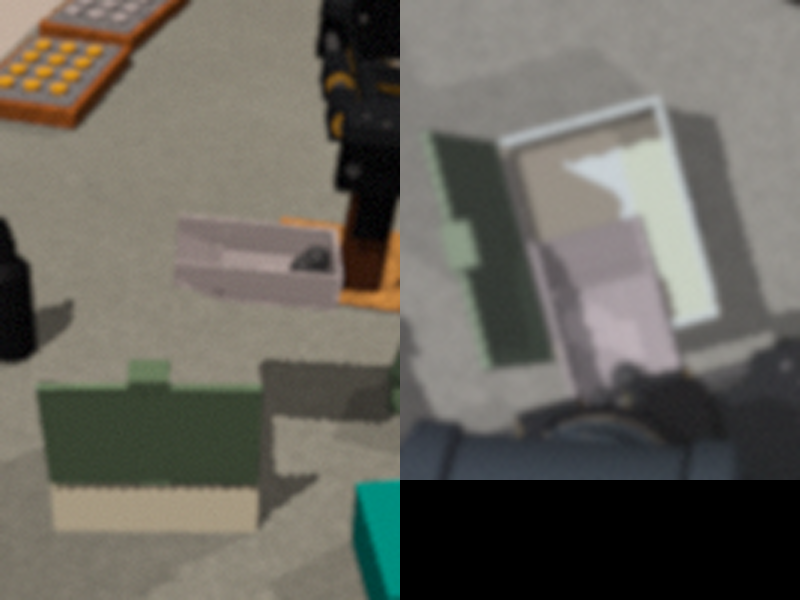

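The scoop is over the case, its lip about (247,257) in the top view, with the beads at the rear. I'll lower and tip it about the lip.

Call:
{"method": "drive_tool", "body": {"motion": [[[0,0,3],[0,0,0.01]],[[1,0,8],[0,0,0]],[[2,0,12],[0,0,0]],[[1,0,14],[0,0,0]],[[2,0,15],[0,0,0]]]}}

```text
time_s: 10.2
position: [0.4299, 0.1014, 0.1468]
tcp_rot: [[-0.959, -0.265, 0.097], [-0.264, 0.964, 0.025], [-0.1, -0.001, -0.995]]
force: [0.4, -0.4, -2.5]
opening: 0.137
grasp_force: 29.9
```

Call:
{"method": "drive_tool", "body": {"motion": [[[2,0,16],[0,0,0]],[[2,0,14],[0,0,0]],[[1,0,11],[0,0,0]],[[1,0,8],[0,0,0]],[[1,0,3],[0,0,0]]]}}

```text
time_s: 10.7
position: [0.4277, 0.1009, 0.0942]
tcp_rot: [[-0.96, -0.265, 0.095], [-0.264, 0.964, 0.025], [-0.098, -0.001, -0.995]]
force: [0.2, 0.4, -3.3]
opening: 0.135
grasp_force: 29.9
```

Call:
{"method": "drive_tool", "body": {"motion": [[[-2,0,-4],[0,0.04,0]],[[-1,0,-4],[0,0.03,0]],[[-1,0,-4],[0,0.04,0]],[[-1,0,-3],[0,0.03,0]],[[-1,0,-4],[0,0.04,0]]]}}

```text
time_s: 11.2
position: [0.4332, 0.1024, 0.1148]
tcp_rot: [[-0.961, -0.265, -0.078], [-0.264, 0.964, -0.023], [0.081, -0.001, -0.997]]
force: [-0.2, 0.2, -2.2]
opening: 0.137
grasp_force: 29.9
```

Call:
{"method": "drive_tool", "body": {"motion": [[[-2,0,-4],[0,0.04,0]],[[-1,0,-4],[0,0.03,0]],[[-1,0,-4],[0,0.04,-0.01]],[[-1,0,-4],[0,0.04,0]],[[-1,0,-4],[0,0.03,0]]]}}

```text
time_s: 11.7
position: [0.4427, 0.105, 0.1335]
tcp_rot: [[-0.929, -0.275, -0.247], [-0.266, 0.961, -0.07], [0.257, 0.0, -0.967]]
force: [0.2, 0.1, -2.3]
opening: 0.136
grasp_force: 29.9
```

Call:
{"method": "drive_tool", "body": {"motion": [[[-1,0,-2],[0,0.02,0]],[[0,0,-2],[0,0.02,0]],[[-1,0,-2],[0,0.01,0]],[[-1,0,-2],[0,0.02,0]],[[0,0,-2],[0,0.02,0]]]}}

```text
time_s: 12.2
position: [0.4476, 0.1064, 0.1421]
tcp_rot: [[-0.903, -0.275, -0.331], [-0.258, 0.962, -0.094], [0.344, 0.0, -0.939]]
force: [0.1, -0.7, -1.8]
opening: 0.136
grasp_force: 29.9
```

Call:
{"method": "drive_tool", "body": {"motion": [[[-1,0,-2],[0,0.02,0]],[[0,0,-2],[0,0.01,0]],[[-1,0,-2],[0,0.02,0]],[[0,0,-1],[0,0.02,0]],[[-1,0,-2],[0,0.02,0]]]}}

```text
time_s: 12.7
position: [0.4533, 0.1081, 0.1493]
tcp_rot: [[-0.869, -0.275, -0.412], [-0.249, 0.962, -0.117], [0.428, 0.001, -0.904]]
force: [0.1, -0.9, -3.3]
opening: 0.132
grasp_force: 29.9
```

Call:
{"method": "drive_tool", "body": {"motion": [[[0,0,-2],[0,0.01,0]],[[-1,0,-2],[0,0.02,0]],[[-1,0,-2],[0,0.02,0]],[[0,0,-2],[0,0.02,0]],[[-1,0,-2],[0,0.01,0]]]}}

```text
time_s: 13.2
position: [0.4606, 0.1101, 0.1567]
tcp_rot: [[-0.834, -0.275, -0.479], [-0.239, 0.961, -0.137], [0.498, 0.001, -0.867]]
force: [-0.3, -0.4, -1.7]
opening: 0.133
grasp_force: 29.9
```

Call:
{"method": "drive_tool", "body": {"motion": [[[0,0,-2],[0,0.02,0]],[[-1,0,-2],[0,0.02,0]],[[0,0,-2],[0,0.02,0]],[[-1,0,-2],[0,0.01,0]],[[-1,0,-2],[0,0.02,0]]]}}

```text
time_s: 13.7
position: [0.4679, 0.1123, 0.1638]
tcp_rot: [[-0.787, -0.275, -0.552], [-0.225, 0.961, -0.157], [0.574, 0.001, -0.819]]
force: [0.2, -0.3, -1.5]
opening: 0.139
grasp_force: 29.9
```

Call:
{"method": "drive_tool", "body": {"motion": [[[0,0,-1],[0,0.02,0]],[[-1,0,-2],[0,0.02,0]],[[0,0,-2],[0,0.01,0]],[[-1,0,-2],[0,0.02,0]],[[0,0,-2],[0,0.02,0]]]}}

```text
time_s: 14.2
position: [0.4748, 0.1142, 0.1697]
tcp_rot: [[-0.734, -0.275, -0.621], [-0.21, 0.961, -0.177], [0.645, 0.0, -0.764]]
force: [-0.9, 0.0, -1.9]
opening: 0.131
grasp_force: 29.9
```

Call:
{"method": "drive_tool", "body": {"motion": [[[-1,0,-2],[0,0.02,0]],[[0,0,-2],[0,0.01,0]],[[-1,0,-2],[0,0.02,0]],[[-1,0,-2],[0,0.02,0]],[[0,0,-2],[0,0.02,0]]]}}

```text
time_s: 14.7
position: [0.4834, 0.1167, 0.175]
tcp_rot: [[-0.675, -0.275, -0.684], [-0.193, 0.962, -0.195], [0.712, 0.001, -0.703]]
force: [-0.5, -0.0, -2.9]
opening: 0.138
grasp_force: 29.9
```

Call:
{"method": "drive_tool", "body": {"motion": [[[0,0,0],[0,0,0]],[[0,0,0],[0,0,0]],[[0,0,0],[0,0,0]],[[0,0,0],[0,0,0]],[[0,0,0],[0,0,0]]]}}

```text
time_s: 15.2
position: [0.4831, 0.1166, 0.1752]
tcp_rot: [[-0.677, -0.275, -0.683], [-0.194, 0.962, -0.195], [0.71, 0.0, -0.704]]
force: [-1.1, -0.1, -2.3]
opening: 0.135
grasp_force: 29.9
```

Call:
{"method": "drive_tool", "body": {"motion": [[[0,0,0],[0,0,0]],[[0,0,0],[0,0,0]],[[0,0,0],[0,0,0]],[[0,0,0],[0,0,0]],[[0,0,0],[0,0,0]]]}}

```text
time_s: 15.7
position: [0.4832, 0.1166, 0.175]
tcp_rot: [[-0.676, -0.275, -0.683], [-0.194, 0.962, -0.195], [0.711, 0.001, -0.704]]
force: [1.3, 0.3, -2.3]
opening: 0.133
grasp_force: 29.9
```

Run:
```python
from plan import *
np.set_printoptions(precision=4,suppress=True)
s=read_state();print(s["position"],s["joint_positions"],s["opening"],s["force"],s["time_s"]);
R=Ro.from_matrix(s["tcp_rot"]);p=s["position"];print("tilt",np.degrees(np.arccos(-s["tcp_rot"][2,2])))
im=capture("side");im2=capture("top")
o=np.zeros((600,800,3),np.uint8);o[:,:400]=cv2.resize(im[160:360,260:393],(400,600),interpolation=2);o[:480,400:]=cv2.resize(im2[200:320,200:300],(400,480),interpolation=2)
cv2.imwrite("pics/pour.png",o[:,:,::-1])
```

```text
[0.4832 0.1166 0.175 ] [  5.3384  45.8764  73.9217  -7.7567 104.8607 -99.5327] 0.13314515636590016 [ 1.2915  0.3169 -2.3175] 15.7
tilt 45.28090234827464
```

View pics/pour.png

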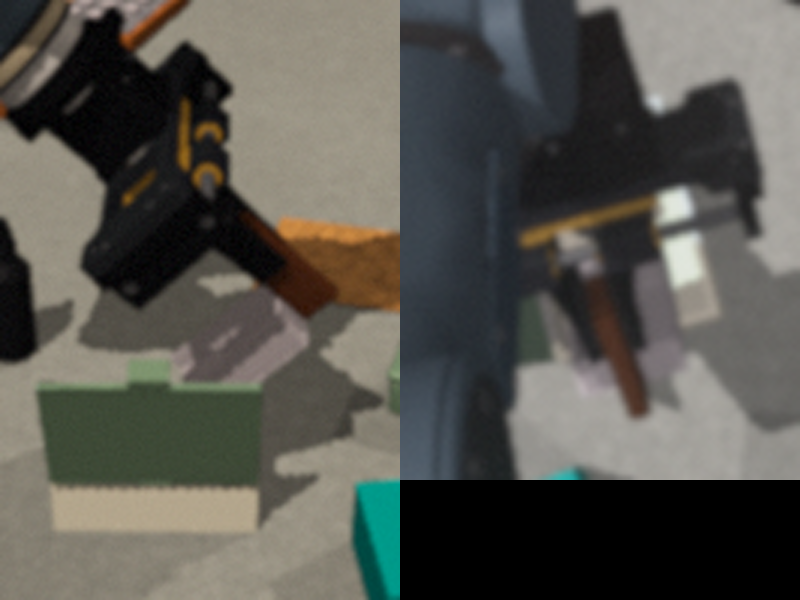

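Tilt is 45°, and the scoop's rear floor in the side crop at (240,345) looks empty. I'll level it, lift, and start back, then check the case.

Run:
```python
from plan import *
s=read_state();R=Ro.from_matrix(s["tcp_rot"]);p=s["position"]
v=np.array([.111,0,.031]); y0=np.degrees(np.arctan2(-s["tcp_rot"][0,1],s["tcp_rot"][1,1]))%360;print(y0)
c=Ro.from_matrix(s["tcp_rot"]@np.diag([1,-1,-1.]));lip=p-c.apply(v);print(lip)
T=[(tcp(lip+[0,0,.1*k],y0,45.3-48.3*k,v),scoopR(y0,45.3-48.3*k)) for k in sm(20)]
a=T[-1][0];g=np.array([.533,-.1658,.2])
T+=[(a+(g-a)*k,scoopR(y0*(1-k),-3)) for k in sm(40)]
p,R=rows(p,R,T); print(p,R.as_matrix())
```

```text
15.952195338834573
[0.53708716 0.13207501 0.07428985]Traceback (most recent call last):
  File "<stdin>", line 8, in <module>
  File "plan.py", line 14, in rows
    assert abs(d).max()<=50 and abs(r).max()<=.15,(d,r)
           ^^^^^^^^^^^^^^^^^^^^^^^^^^^^^^^^^^^^^^
AssertionError: (array([-79.,   0., -80.]), array([ 2.23,  0.  , -2.22]))
```

Run:
```python
from plan import *
s=read_state();R=Ro.from_matrix(s["tcp_rot"]);p=s["position"]
v=np.array([.111,0,.031]); y0=195.95
c=Ro.from_matrix(s["tcp_rot"]@np.diag([1,-1,-1.]));lip=p-c.apply(v)
T=[(tcp(lip+[0,0,.1*k],y0,45.3-48.3*k,v),scoopR(y0,45.3-48.3*k)) for k in sm(20)]
a=T[-1][0];g=np.array([.533,-.1658,.2])
T+=[(a+(g-a)*k,scoopR(y0*(1-k),-3)) for k in sm(40)]
p,R=rows(p,R,T); print(p,R.as_matrix())
```

```text
[[[1,0,0],[0.0,-0.01,0.0]],[[2,0,1],[0.0,-0.01,0.0]],[[3,0,0],[0.0,-0.03,0.0]],[[4,0,1],[0.0,-0.04,0.0]],[[4,0,1],[0.0,-0.04,0.0]]]
[[[5,0,1],[0.0,-0.05,0.0]],[[6,0,1],[0.0,-0.06,0.0]],[[5,0,0],[0.0,-0.06,0.0]],[[5,0,1],[0.0,-0.06,0.0]],[[5,0,0],[0.0,-0.06,0.0]]]
[[[5,0,0],[0.0,-0.06,0.0]],[[4,0,0],[0.0,-0.07,0.0]],[[3,0,0],[0.0,-0.06,0.0]],[[3,0,0],[0.0,-0.05,0.0]],[[2,0,-1],[0.0,-0.05,0.0]]]
[[[2,0,0],[0.0,-0.04,0.0]],[[1,0,0],[0.0,-0.04,0.0]],[[1,0,0],[0.0,-0.03,0.0]],[[0,0,0],[0.0,-0.02,0.0]],[[0,0,0],[0.0,0,0.0]]]
[[[0,0,0],[0.0,0,0.01]],[[0,-2,0],[0.0,0,0.01]],[[0,-2,0],[0.0,0,0.03]],[[-1,-4,0],[0.01,0,0.05]],[[-1,-4,0],[0,0,0.05]]]
[[[-1,-5,0],[0.0,0,0.06]],[[-2,-6,0],[0.0,0,0.07]],[[-2,-6,0],[0.01,0,0.08]],[[-3,-6,0],[0.0,0,0.08]],[[-4,-7,0],[0.01,0,0.09]]]
[[[-5,-7,0],[0.0,0,0.1]],[[-6,-6,1],[0.01,0,0.11]],[[-7,-6,0],[0.0,0,0.11]],[[-7,-6,0],[0.01,0,0.11]],[[-9,-5,1],[0.0,0,0.12]]]
[[[-9,-4,0],[0.01,0,0.12]],[[-10,-3,1],[0.01,0,0.13]],[[-11,-1,0],[0.0,0,0.12]],[[-11,0,1],[0.01,0,0.13]],[[-10,1,0],[0.01,0,0.13]]]
[[[-11,2,1],[0.0,0,0.13]],[[-10,4,0],[0.01,0,0.12]],[[-9,5,1],[0.0,0,0.13]],[[-9,6,0],[0.01,0,0.12]],[[-7,7,0],[0.01,0,0.13]]]
[[[-7,7,1],[0.0,0,0.11]],[[-5,8,0],[0.01,0,0.12]],[[-4,8,0],[0.0,0,0.11]],[[-3,9,0],[0.01,0,0.1]],[[-3,8,0],[0.0,0,0.1]]]
[[[-1,7,0],[0.01,0,0.09]],[[0,7,0],[0.0,0,0.09]],[[0,7,0],[0.01,0,0.08]],[[0,6,0],[0,0,0.07]],[[1,5,0],[0.0,0,0.06]]]
[[[1,4,0],[0.01,0,0.05]],[[1,3,0],[0,0,0.04]],[[1,3,0],[0,0,0.03]],[[0,1,0],[0,0,0.02]],[[1,1,0],[0.0,0,0.01]]]
[ 0.53345303 -0.16611394  0.20012908] [[ 9.98755512e-01 -4.20495728e-03 -4.96965278e-02]
 [-4.21605548e-03 -9.99991105e-01 -1.18494615e-04]
 [-4.96955875e-02  3.27870468e-04 -9.98764357e-01]]
```

Call:
{"method": "drive_tool", "body": {"motion": [[[1,0,0],[0,-0.01,0]],[[2,0,1],[0,-0.01,0]],[[3,0,0],[0,-0.03,0]],[[4,0,1],[0,-0.04,0]],[[4,0,1],[0,-0.04,0]]]}}

```text
time_s: 16.3
position: [0.4711, 0.1132, 0.1825]
tcp_rot: [[-0.76, -0.275, -0.588], [-0.218, 0.961, -0.168], [0.612, 0.0, -0.791]]
force: [-0.3, 0.4, -2.3]
opening: 0.135
grasp_force: 29.9
```

Call:
{"method": "drive_tool", "body": {"motion": [[[5,0,1],[0,-0.05,0]],[[6,0,1],[0,-0.06,0]],[[5,0,0],[0,-0.06,0]],[[5,0,1],[0,-0.06,0]],[[5,0,0],[0,-0.06,0]]]}}

```text
time_s: 16.8
position: [0.4478, 0.1066, 0.1939]
tcp_rot: [[-0.897, -0.275, -0.346], [-0.257, 0.961, -0.099], [0.36, 0.0, -0.933]]
force: [-0.4, 0.2, -2.2]
opening: 0.136
grasp_force: 29.9
```

Call:
{"method": "drive_tool", "body": {"motion": [[[5,0,0],[0,-0.06,0]],[[4,0,0],[0,-0.07,0]],[[3,0,0],[0,-0.06,0]],[[3,0,0],[0,-0.05,0]],[[2,0,-1],[0,-0.05,0]]]}}

```text
time_s: 17.3
position: [0.4315, 0.1021, 0.1993]
tcp_rot: [[-0.958, -0.275, -0.077], [-0.274, 0.961, -0.021], [0.08, 0.001, -0.997]]
force: [-1.2, -0.1, -1.7]
opening: 0.135
grasp_force: 29.9
```

Call:
{"method": "drive_tool", "body": {"motion": [[[2,0,0],[0,-0.04,0]],[[1,0,0],[0,-0.04,0]],[[1,0,0],[0,-0.03,0]],[[0,0,0],[0,-0.02,0]],[[0,0,0],[0,0,0]]]}}

```text
time_s: 17.8
position: [0.4278, 0.1011, 0.1992]
tcp_rot: [[-0.96, -0.275, 0.046], [-0.274, 0.962, 0.014], [-0.049, 0.001, -0.999]]
force: [0.6, 0.1, -2.1]
opening: 0.135
grasp_force: 29.9
```

Run:
```python
from plan import *
s=read_state();print(s["position"],s["joint_positions"],s["time_s"],s["opening"],s["force"])
im=capture("side");im2=capture("top")
o=np.zeros((600,800,3),np.uint8);o[:,:400]=cv2.resize(im[160:360,260:393],(400,600),interpolation=2);o[:480,400:]=cv2.resize(im2[200:320,200:300],(400,480),interpolation=2)
cv2.imwrite("pics/back.png",o[:,:,::-1])
```

```text
[0.42782958 0.10106632 0.19922245] [  -1.98281559   17.09028438  111.11331618    1.19214822   49.16830294
 -108.68259671] 17.8 0.13547330952104064 [ 0.56920809  0.11343976 -2.07071339]
```

View pics/back.png

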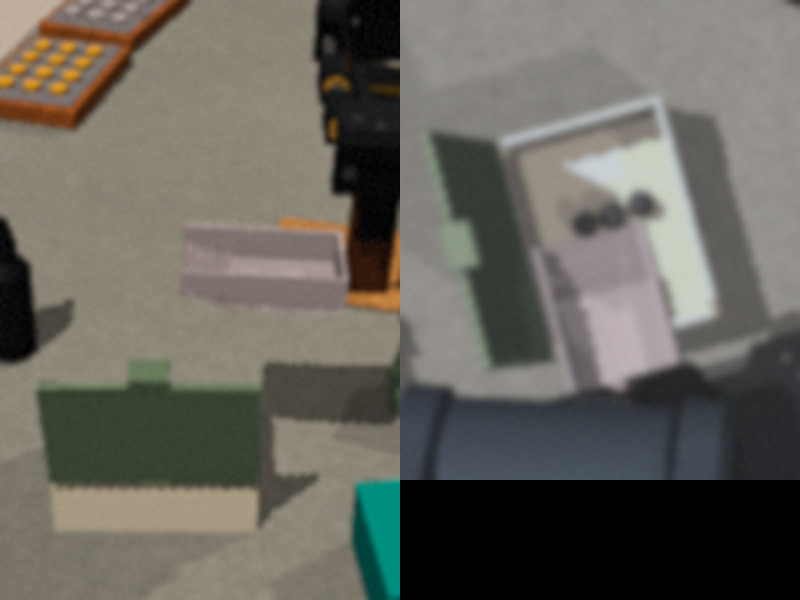

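All three beads lie in the case at crop (585,222), (613,213) and (643,203), and the scoop is empty. Carrying it back.

Call:
{"method": "drive_tool", "body": {"motion": [[[0,0,0],[0,0,0.01]],[[0,-2,0],[0,0,0.01]],[[0,-2,0],[0,0,0.03]],[[-1,-4,0],[0.01,0,0.05]],[[-1,-4,0],[0,0,0.05]]]}}

```text
time_s: 18.4
position: [0.4338, 0.0898, 0.1991]
tcp_rot: [[-0.991, -0.125, 0.049], [-0.125, 0.992, 0.004], [-0.05, -0.002, -0.999]]
force: [0.4, -0.4, -2.2]
opening: 0.137
grasp_force: 29.9
```

Call:
{"method": "drive_tool", "body": {"motion": [[[-1,-5,0],[0,0,0.06]],[[-2,-6,0],[0,0,0.07]],[[-2,-6,0],[0.01,0,0.08]],[[-3,-6,0],[0,0,0.08]],[[-4,-7,0],[0.01,0,0.09]]]}}

```text
time_s: 18.9
position: [0.4451, 0.059, 0.1996]
tcp_rot: [[-0.966, 0.255, 0.047], [0.254, 0.967, -0.016], [-0.049, -0.003, -0.999]]
force: [-0.1, 0.2, -2.2]
opening: 0.133
grasp_force: 29.9
```

Call:
{"method": "drive_tool", "body": {"motion": [[[-5,-7,0],[0,0,0.1]],[[-6,-6,1],[0.01,0,0.11]],[[-7,-6,0],[0,0,0.11]],[[-7,-6,0],[0.01,0,0.11]],[[-9,-5,1],[0,0,0.12]]]}}

```text
time_s: 19.4
position: [0.4621, 0.0164, 0.1993]
tcp_rot: [[-0.689, 0.723, 0.037], [0.723, 0.69, -0.033], [-0.049, 0.004, -0.999]]
force: [-1.0, -0.2, -2.0]
opening: 0.138
grasp_force: 29.9
```

Call:
{"method": "drive_tool", "body": {"motion": [[[-9,-4,0],[0.01,0,0.12]],[[-10,-3,1],[0.01,0,0.13]],[[-11,-1,0],[0,0,0.12]],[[-11,0,1],[0.01,0,0.13]],[[-10,1,0],[0.01,0,0.13]]]}}

```text
time_s: 19.9
position: [0.4816, -0.0325, 0.1997]
tcp_rot: [[-0.13, 0.992, 0.002], [0.99, 0.13, -0.05], [-0.05, -0.005, -0.999]]
force: [0.3, 0.3, -2.3]
opening: 0.129
grasp_force: 29.9
```

Call:
{"method": "drive_tool", "body": {"motion": [[[-11,2,1],[0,0,0.13]],[[-10,4,0],[0.01,0,0.12]],[[-9,5,1],[0,0,0.13]],[[-9,6,0],[0.01,0,0.12]],[[-7,7,0],[0.01,0,0.13]]]}}

```text
time_s: 20.4
position: [0.5007, -0.0818, 0.2]
tcp_rot: [[0.479, 0.877, -0.027], [0.876, -0.48, -0.042], [-0.05, -0.004, -0.999]]
force: [0.0, -1.3, -1.3]
opening: 0.135
grasp_force: 29.9
```

Call:
{"method": "drive_tool", "body": {"motion": [[[-7,7,1],[0,0,0.11]],[[-5,8,0],[0.01,0,0.12]],[[-4,8,0],[0,0,0.11]],[[-3,9,0],[0.01,0,0.1]],[[-3,8,0],[0,0,0.1]]]}}

```text
time_s: 20.9
position: [0.5173, -0.1254, 0.2001]
tcp_rot: [[0.861, 0.506, -0.04], [0.505, -0.862, -0.028], [-0.049, 0.004, -0.999]]
force: [-0.1, 0.5, -1.9]
opening: 0.135
grasp_force: 29.9
```

Call:
{"method": "drive_tool", "body": {"motion": [[[-1,7,0],[0.01,0,0.09]],[[0,7,0],[0,0,0.09]],[[0,7,0],[0.01,0,0.08]],[[0,6,0],[0,0,0.07]],[[1,5,0],[0,0,0.06]]]}}

```text
time_s: 21.4
position: [0.5287, -0.1551, 0.2]
tcp_rot: [[0.989, 0.141, -0.048], [0.141, -0.99, -0.01], [-0.049, 0.003, -0.999]]
force: [-0.1, -0.4, -1.5]
opening: 0.139
grasp_force: 29.9
```

Call:
{"method": "drive_tool", "body": {"motion": [[[1,4,0],[0.01,0,0.05]],[[1,3,0],[0,0,0.04]],[[1,3,0],[0,0,0.03]],[[0,1,0],[0,0.03,0.02]],[[1,1,0],[0,0.02,0.01]]]}}

```text
time_s: 21.9
position: [0.5333, -0.1662, 0.1999]
tcp_rot: [[1.0, -0.006, 0.001], [-0.006, -1.0, 0.001], [0.001, -0.001, -1.0]]
force: [0.7, -0.7, -2.5]
opening: 0.139
grasp_force: 29.9
```

Call:
{"method": "drive_tool", "body": {"motion": [[[0,0,5],[0,0,0]],[[0,0,12],[0,0,0]],[[0,0,20],[0,0,0]],[[0,0,20],[0,0,0]],[[0,0,20],[0,0,0]]]}}

```text
time_s: 22.4
position: [0.5333, -0.1658, 0.1216]
tcp_rot: [[1.0, -0.004, -0.0], [-0.004, -1.0, 0.001], [-0.0, -0.001, -1.0]]
force: [-0.2, -0.1, -1.8]
opening: 0.131
grasp_force: 29.9
```

Call:
{"method": "drive_tool", "body": {"motion": [[[0,0,15],[0,0,0]],[[0,0,12],[0,0,0]],[[0,0,8],[0,0,0]],[[0,0,5],[0,0,0]],[[0,0,0],[0,0,0]]]}}

```text
time_s: 22.9
position: [0.5334, -0.166, 0.0826]
tcp_rot: [[1.0, -0.004, -0.0], [-0.004, -1.0, 0.001], [-0.0, -0.001, -1.0]]
force: [0.6, -0.7, -1.7]
opening: 0.136
grasp_force: 29.9
```

Run:
```python
from plan import *
np.set_printoptions(precision=4,suppress=True)
s=read_state();R=Ro.from_matrix(s["tcp_rot"]);p=s["position"];print(p,R.as_matrix(),s["force"],s["time_s"])
print("to target, tool mm",R.inv().apply(np.array([.5335,-.1658,.0475])-p)*1e3)
# level check in side view: bottom edge of scoop wall
im=capture("side"); print([proj("side",x) for x in ([.42,-.14,.03],[.53,-.14,.03])])
np.save("side_low.npy",im); np.save("top_low.npy",capture("top"))
```

```text
[ 0.5334 -0.166   0.0826] [[ 1.     -0.0042 -0.0004]
 [-0.0042 -1.      0.0007]
 [-0.0004 -0.0007 -1.    ]] [ 0.5935 -0.6745 -1.7079] 22.9
to target, tool mm [ 0.15   -0.1494 35.1351]
[array([399.9864, 247.9031]), array([355.7173, 241.0696])]
```

Call:
{"method": "drive_tool", "body": {"motion": [[[0,0,10],[0,0,0]],[[0,0,9],[0,0,0]],[[0,0,7],[0,0,0]],[[0,0,4],[0,0,0]],[[0,0,2],[0,0,0]]]}}

```text
time_s: 23.5
position: [0.5332, -0.1659, 0.0504]
tcp_rot: [[1.0, -0.004, -0.001], [-0.004, -1.0, 0.001], [-0.001, -0.001, -1.0]]
force: [-0.0, 1.0, -0.7]
opening: 0.133
grasp_force: 29.9
```

Call:
{"method": "drive_tool", "body": {"motion": [[[0,0,1],[0,0,0]],[[0,0,1],[0,0,0]],[[0,0,0],[0,0,0]],[[0,0,0],[0,0,0]]]}}

```text
time_s: 23.9
position: [0.5336, -0.1661, 0.0494]
tcp_rot: [[1.0, -0.004, 0.001], [-0.004, -1.0, 0.0], [0.001, -0.0, -1.0]]
force: [-1.3, 0.4, -2.0]
opening: 0.138
grasp_force: 29.9
```

Call:
{"method": "drive_tool", "body": {"motion": [[[0,0,1],[0,0,0]],[[0,0,0],[0,0,0]],[[0,0,0],[0,0,0]]]}}

```text
time_s: 24.2
position: [0.5335, -0.166, 0.0482]
tcp_rot: [[1.0, -0.004, 0.0], [-0.004, -1.0, 0.0], [0.0, -0.0, -1.0]]
force: [-1.0, 0.1, -2.3]
opening: 0.134
grasp_force: 29.9
```

Call:
{"method": "drive_tool", "body": {"motion": [[[0,0,1],[0,0,0]],[[0,0,0],[0,0,0]],[[0,0,0],[0,0,0]]]}}

```text
time_s: 24.5
position: [0.5337, -0.1661, 0.0473]
tcp_rot: [[1.0, -0.004, 0.001], [-0.004, -1.0, 0.0], [0.001, -0.0, -1.0]]
force: [-0.5, 0.5, -0.5]
opening: 0.134
grasp_force: 29.9
```

Force is near zero, so contact is just starting. One more mm, then release.

Call:
{"method": "drive_tool", "body": {"motion": [[[0,0,1],[0,0,0]],[[0,0,0],[0,0,0]],[[0,0,0],[0,0,0]]]}}

```text
time_s: 24.8
position: [0.5337, -0.1662, 0.0472]
tcp_rot: [[1.0, -0.004, 0.001], [-0.004, -1.0, -0.0], [0.001, 0.0, -1.0]]
force: [-1.0, 1.1, 6.1]
opening: 0.136
grasp_force: 29.9
```

Call:
{"method": "drive_tool", "body": {"motion": [[[0,0,0],[0,0,0]],[[0,0,0],[0,0,0]],[[0,0,0],[0,0,0]],[[0,0,0],[0,0,0]],[[0,0,0],[0,0,0]]], "gripper": 0.55}}

```text
time_s: 25.3
position: [0.5335, -0.166, 0.046]
tcp_rot: [[1.0, -0.004, 0.0], [-0.004, -1.0, 0.0], [0.0, -0.0, -1.0]]
force: [0.5, -0.4, 0.3]
opening: 0.491
grasp_force: 0.0
```

Call:
{"method": "drive_tool", "body": {"motion": [[[0,0,0],[0,0,0]],[[0,0,-10],[0,0,0]],[[0,0,-20],[0,0,0]],[[0,0,-30],[0,0,0]],[[0,0,-40],[0,0,0]]]}}

```text
time_s: 25.8
position: [0.5323, -0.1655, 0.1464]
tcp_rot: [[1.0, -0.004, -0.003], [-0.004, -1.0, 0.002], [-0.003, -0.002, -1.0]]
force: [0.4, -0.2, -0.2]
opening: 0.551
grasp_force: 0.0
```

Call:
{"method": "drive_tool", "body": {"motion": [[[0,0,-40],[0,0,0]],[[0,0,-20],[0,0,0]],[[0,0,0],[0,0,0]]], "gripper": 0.0}}

```text
time_s: 26.1
position: [0.5356, -0.1672, 0.2105]
tcp_rot: [[1.0, -0.004, 0.008], [-0.004, -1.0, -0.004], [0.008, 0.004, -1.0]]
force: [0.3, 0.4, 0.1]
opening: 0.36
grasp_force: 0.0
```

```bash
cat > lid.py <<'E'
from plan import *
e=np.array([-.262,.965,0]);e/=np.linalg.norm(e);C=np.array([.551,.1358,0]);Z=np.array([0,0,1.])
RT=Ro.from_matrix(np.c_[e,np.cross(-Z,e),-Z])
W=lambda x,z:C+e*x+Z*z
def arc(phi,r): # TCP for finger front-bottom corner on outer face
    return W(.0475-r*np.cos(phi)+.005*np.sin(phi)+.0095,.045+r*np.sin(phi)+.005*np.cos(phi))
E
python3 - <<'E'
from lid import *
for _ in range(6): capture("side")
s=read_state();R0=R=Ro.from_matrix(s["tcp_rot"]);p=s["position"];print(p,s["time_s"])
g=W(.108,.21); d=(R.inv()*RT).as_rotvec();print(d)
T=[(p+(g-p)*k,R*Ro.from_rotvec(d*k)) for k in sm(25)]
T+=[(W(.108,.21-.095*k),RT) for k in sm(5)]
print(rows(p,R,T)[0],W(.108,.115))
E
```

```text
[ 0.5324697  -0.16562513  0.20463352] 26.4
[-3.87524185e-03  4.25401937e-05 -1.84023385e+00]
[[[0,-2,0],[0,0.0,-0.01]],[[0,-5,0],[0,0.0,-0.02]],[[0,-9,0],[0,0,-0.04]],[[0,-12,0],[0,0,-0.06]],[[2,-14,0],[0,0,-0.06]]]
[[[2,-17,-1],[0,0,-0.08]],[[5,-18,0],[0,0,-0.08]],[[6,-19,0],[0,0,-0.09]],[[9,-20,0],[0,0,-0.1]],[[11,-20,-1],[0,0,-0.11]]]
[[[14,-19,0],[0,0,-0.11]],[[16,-18,0],[0,0,-0.1]],[[18,-17,0],[0,0,-0.12]],[[20,-14,-1],[0,0,-0.1]],[[21,-11,0],[0,0,-0.11]]]
[[[21,-10,0],[0,0,-0.11]],[[20,-6,0],[0,0,-0.1]],[[21,-4,-1],[0,0,-0.09]],[[18,-2,0],[0,0,-0.08]],[[17,-1,0],[0,0,-0.08]]]
[[[14,1,0],[0,0,-0.06]],[[12,1,0],[0,0,-0.06]],[[8,2,0],[0,0,-0.04]],[[6,1,-1],[0,0,-0.02]],[[2,0,0],[0,0,-0.01]]]
[[[0,0,10],[0,0,0]],[[0,1,24],[0,0,0]],[[-1,0,28],[0,0,0]],[[0,0,24],[0,0,0]],[[0,0,9],[0,0,0]]]
[0.52312352 0.23978036 0.11547383] [0.52270215 0.24002683 0.115     ]
```

Call:
{"method": "drive_tool", "body": {"motion": [[[0,-2,0],[0,0,-0.01]],[[0,-5,0],[0,0,-0.02]],[[0,-9,0],[0,0,-0.04]],[[0,-12,0],[0,0,-0.06]],[[2,-14,0],[0,0,-0.06]]]}}

```text
time_s: 26.9
position: [0.5324, -0.1231, 0.206]
tcp_rot: [[0.982, 0.188, -0.0], [0.188, -0.982, 0.001], [-0.0, -0.001, -1.0]]
force: [-0.2, -0.2, -1.2]
opening: 0.009
grasp_force: 0.0
```

Call:
{"method": "drive_tool", "body": {"motion": [[[2,-17,-1],[0,0,-0.08]],[[5,-18,0],[0,0,-0.08]],[[6,-19,0],[0,0,-0.09]],[[9,-20,0],[0,0,-0.1]],[[11,-20,-1],[0,0,-0.11]]]}}

```text
time_s: 27.4
position: [0.5293, -0.0221, 0.2081]
tcp_rot: [[0.795, 0.607, -0.0], [0.607, -0.795, 0.001], [0.0, -0.001, -1.0]]
force: [-0.4, -0.5, -0.1]
opening: 0.002
grasp_force: 0.0
```

Call:
{"method": "drive_tool", "body": {"motion": [[[14,-19,0],[0,0,-0.11]],[[16,-18,0],[0,0,-0.1]],[[18,-17,0],[0,0,-0.12]],[[20,-14,-1],[0,0,-0.1]],[[21,-11,0],[0,0,-0.11]]]}}

```text
time_s: 27.9
position: [0.527, 0.0987, 0.2093]
tcp_rot: [[0.369, 0.929, 0.0], [0.929, -0.369, 0.001], [0.001, -0.0, -1.0]]
force: [-0.8, -0.3, -0.9]
opening: 0.007
grasp_force: 0.0
```

Call:
{"method": "drive_tool", "body": {"motion": [[[21,-10,0],[0,0,-0.11]],[[20,-6,0],[0,0,-0.1]],[[21,-4,-1],[0,0,-0.09]],[[18,-2,0],[0,0,-0.08]],[[17,-1,0],[0,0,-0.08]]]}}

```text
time_s: 28.4
position: [0.5236, 0.1992, 0.2102]
tcp_rot: [[-0.081, 0.997, 0.0], [0.997, 0.081, 0.001], [0.001, 0.0, -1.0]]
force: [-0.2, 0.3, 0.3]
opening: 0.008
grasp_force: 0.0
```

Call:
{"method": "drive_tool", "body": {"motion": [[[14,1,0],[0,0,-0.06]],[[12,1,0],[0,0,-0.06]],[[8,2,0],[0,0,-0.04]],[[6,1,-1],[0,0,-0.02]],[[2,0,0],[0,0,-0.01]]]}}

```text
time_s: 28.9
position: [0.523, 0.2405, 0.2114]
tcp_rot: [[-0.263, 0.965, 0.001], [0.965, 0.263, 0.0], [0.0, 0.001, -1.0]]
force: [-0.1, -0.0, 0.3]
opening: 0.006
grasp_force: 0.0
```

Call:
{"method": "drive_tool", "body": {"motion": [[[0,0,10],[0,0,0]],[[0,1,24],[0,0,0]],[[-1,0,28],[0,0,0]],[[0,0,24],[0,0,0]],[[0,0,9],[0,0,0]]]}}

```text
time_s: 29.4
position: [0.5224, 0.238, 0.1134]
tcp_rot: [[-0.261, 0.965, -0.005], [0.965, 0.261, -0.001], [0.0, -0.005, -1.0]]
force: [-0.4, -1.4, 0.5]
opening: -0.001
grasp_force: 0.0
```

Run:
```python
from lid import *
np.set_printoptions(precision=4,suppress=True)
for _ in range(4): im=capture("top")
side=capture("side")
# scoop check
hsv=cv2.cvtColor(im,cv2.COLOR_RGB2HSV)
m=cv2.inRange(hsv,(5,90,90),(20,255,255)); m[:240]=0;m[:,:340]=0;m[:,430:]=0;m[335:]=0
x=cv2.boundingRect(cv2.findNonZero(m));print("mat box",x)
o=np.zeros((480,800,3),np.uint8);o[:,:400]=cv2.resize(im[245:335,345:420],(400,480),interpolation=2);o[:,400:]=cv2.resize(side[180:300,260:360],(400,480),interpolation=2)
cv2.imwrite("pics/placed.png",o[:,:,::-1])
s=read_state();R=Ro.from_matrix(s["tcp_rot"]);p=s["position"];print(p,R.as_matrix(),s["joint_positions"],s["force"],s["time_s"])
T=[(W(x,.115),RT) for x in np.linspace(.108,.062,9)[1:]]
a=arc(1.5,.072); 
n=30
for i in range(n+1):
    T.append((arc(1.5-1.38*i/n,.072+.016*i/n),RT))
print(rows(p,R,T)[0],arc(.12,.088),arc(0,.088))
```

```text
mat box (357, 258, 54, 65)
[0.5253 0.2392 0.1173] [[-0.2616  0.9652  0.0024]
 [ 0.9652  0.2616  0.0008]
 [ 0.0002  0.0026 -1.    ]] [13.3877 34.5716 94.537   0.0186 50.7444 -1.7914] [-0.3249 -0.0465  0.3147] 29.65
[[[-4,-2,2],[0.0,0,0]],[[-6,0,0],[0.0,0,0]],[[-6,0,0],[0.0,0,0]],[[-6,0,0],[0.0,0,0]],[[-5,0,0],[0.0,0,0]]]
[[[-6,0,0],[0.0,0,0]],[[-6,0,0],[0.0,0,0]],[[-6,0,0],[0.0,0,0]],[[-5,0,-2],[0.0,0,0]],[[-3,0,0],[0.0,0,0]]]
[[[-3,0,-1],[0.0,0,0]],[[-4,0,0],[0.0,0,0]],[[-3,0,0],[0.0,0,0]],[[-4,0,0],[0.0,0,0]],[[-3,0,1],[0.0,0,0]]]
[[[-4,0,0],[0.0,0,0]],[[-3,0,1],[0.0,0,0]],[[-4,0,1],[0.0,0,0]],[[-3,0,1],[0.0,0,0]],[[-4,0,1],[0.0,0,0]]]
[[[-3,0,2],[0.0,0,0]],[[-4,0,1],[0.0,0,0]],[[-3,0,2],[0.0,0,0]],[[-3,0,2],[0.0,0,0]],[[-3,0,2],[0.0,0,0]]]
[[[-3,0,2],[0.0,0,0]],[[-3,0,3],[0.0,0,0]],[[-3,0,2],[0.0,0,0]],[[-3,0,3],[0.0,0,0]],[[-3,0,3],[0.0,0,0]]]
[[[-2,0,3],[0.0,0,0]],[[-3,0,3],[0.0,0,0]],[[-2,0,3],[0.0,0,0]],[[-2,0,3],[0.0,0,0]],[[-2,0,4],[0.0,0,0]]]
[[[-2,0,3],[0.0,0,0]],[[-1,0,4],[0.0,0,0]],[[-2,0,4],[0.0,0,0]],[[-1,0,4],[0.0,0,0]]]
[0.5591 0.1075 0.0603] [0.5588 0.1071 0.0605] [0.5591 0.1059 0.05  ]
```

Call:
{"method": "drive_tool", "body": {"motion": [[[-5,0,0],[0,0,0]],[[-6,0,0],[0,0,0]],[[-6,0,0],[0,0,0]],[[-6,0,0],[0,0,0]],[[-5,0,0],[0,0,0]]]}}

```text
time_s: 30.15
position: [0.532, 0.2116, 0.1166]
tcp_rot: [[-0.261, 0.965, 0.001], [0.965, 0.261, 0.001], [0.0, 0.001, -1.0]]
force: [0.5, 0.6, 1.1]
opening: -0.001
grasp_force: 0.5
```

Call:
{"method": "drive_tool", "body": {"motion": [[[-6,0,0],[0,0,0]],[[-6,0,0],[0,0,0]],[[-6,0,0],[0,0,0]],[[-5,0,-2],[0,0,0]],[[-3,0,0],[0,0,0]]]}}

```text
time_s: 30.65
position: [0.5384, 0.1865, 0.1183]
tcp_rot: [[-0.261, 0.965, -0.0], [0.965, 0.261, 0.0], [0.0, -0.0, -1.0]]
force: [-1.3, 1.0, -1.1]
opening: 0.005
grasp_force: 0.4
```

Call:
{"method": "drive_tool", "body": {"motion": [[[-3,0,-1],[0,0,0]],[[-4,0,0],[0,0,0]],[[-3,0,0],[0,0,0]],[[-4,0,0],[0,0,0]],[[-3,0,1],[0,0,0]]]}}

```text
time_s: 31.15
position: [0.5431, 0.1703, 0.1184]
tcp_rot: [[-0.262, 0.965, 0.001], [0.965, 0.262, 0.0], [0.0, 0.001, -1.0]]
force: [0.4, 1.9, -0.7]
opening: 0.004
grasp_force: 0.4
```

Run:
```python
from lid import *
np.set_printoptions(precision=4,suppress=True)
s=read_state();d=s["position"]-C;print("case x,z",d@e,d[2],"force e",s["force"]@e,s["force"],s["joint_positions"])
a,b=capture("side"),np.load("side_low.npy")
# dark-green cover rows (outer face)
for im in (b,a):
    h=cv2.cvtColor(im,cv2.COLOR_RGB2HSV);m=cv2.inRange(h,(40,40,25),(75,255,140));m[:260]=0;m[345:]=0;m[:,:265]=0;m[:,355:]=0
    print(cv2.boundingRect(cv2.findNonZero(m)),cv2.countNonZero(m))
print([proj("side",W(.0475-.095*np.cos(t)+.005*np.sin(t),.045+.095*np.sin(t))) for t in (1.82,1.5,1.3,1.1)])
```

```text
case x,z 0.03541118787863041 0.1183923465956841 force e 1.7122385944108542 [ 0.4163  1.8872 -0.6931] [ 6.1607 34.0279 95.5885  0.0178 50.3507 -9.0364]
(272, 280, 75, 42) 2450
(276, 270, 71, 50) 3284
[array([308.6634, 290.0921]), array([309.7351, 278.3681]), array([310.4369, 273.5815]), array([311.124 , 270.8733])]
```

Call:
{"method": "drive_tool", "body": {"motion": [[[-4,0,0],[0,0,0]],[[-3,0,1],[0,0,0]],[[-4,0,1],[0,0,0]],[[-3,0,1],[0,0,0]],[[-4,0,1],[0,0,0]]]}}

```text
time_s: 31.7
position: [0.5478, 0.153, 0.1142]
tcp_rot: [[-0.262, 0.965, 0.0], [0.965, 0.262, 0.0], [0.0, 0.0, -1.0]]
force: [0.2, 1.9, -0.1]
opening: 0.003
grasp_force: 0.3
```

Call:
{"method": "drive_tool", "body": {"motion": [[[-3,0,2],[0,0,0]],[[-4,0,1],[0,0,0]],[[-3,0,2],[0,0,0]],[[-3,0,2],[0,0,0]],[[-3,0,2],[0,0,0]]]}}

```text
time_s: 32.2
position: [0.5519, 0.1375, 0.1051]
tcp_rot: [[-0.262, 0.965, 0.0], [0.965, 0.262, 0.0], [0.0, 0.0, -1.0]]
force: [-0.3, 1.6, 0.2]
opening: 0.006
grasp_force: 0.3
```

Call:
{"method": "drive_tool", "body": {"motion": [[[-3,0,2],[0,0,0]],[[-3,0,3],[0,0,0]],[[-3,0,2],[0,0,0]],[[-3,0,3],[0,0,0]],[[-3,0,3],[0,0,0]]]}}

```text
time_s: 32.7
position: [0.5559, 0.1231, 0.0921]
tcp_rot: [[-0.262, 0.965, 0.0], [0.965, 0.262, 0.0], [0.0, 0.001, -1.0]]
force: [-0.1, 0.2, 0.1]
opening: 0.007
grasp_force: 0.3
```

Call:
{"method": "drive_tool", "body": {"motion": [[[-2,0,3],[0,0,0]],[[-3,0,3],[0,0,0]],[[-2,0,3],[0,0,0]],[[-2,0,3],[0,0,0]],[[-2,0,4],[0,0,0]]]}}

```text
time_s: 33.2
position: [0.5588, 0.1126, 0.0761]
tcp_rot: [[-0.262, 0.965, 0.001], [0.965, 0.262, 0.0], [0.0, 0.001, -1.0]]
force: [0.3, -0.5, 0.8]
opening: 0.005
grasp_force: 0.2
```

Call:
{"method": "drive_tool", "body": {"motion": [[[-2,0,3],[0,0,0]],[[-1,0,4],[0,0,0]],[[-2,0,4],[0,0,0]],[[-1,0,4],[0,0,0]],[[0,0,0],[0,0,0]]]}}

```text
time_s: 33.7
position: [0.5599, 0.1067, 0.0606]
tcp_rot: [[-0.262, 0.965, -0.001], [0.965, 0.262, 0.0], [0.0, -0.001, -1.0]]
force: [0.7, 0.6, -0.5]
opening: 0.004
grasp_force: 0.0
```

Run:
```python
from lid import *
np.set_printoptions(precision=4,suppress=True)
s=read_state();d=s["position"]-C;print("case x,z",d@e,d[2],"force e",s["force"]@e,s["force"],s["time_s"])
```

```text
case x,z -0.030387192420879998 0.06061577987690569 force e 0.37053518491439974 [ 0.6612  0.5635 -0.4898] 33.7
```

Call:
{"method": "drive_tool", "body": {"motion": [[[0,0,2],[0,0,0]],[[0,0,2],[0,0,0]],[[0,0,2],[0,0,0]],[[0,0,0],[0,0,0]]]}}

```text
time_s: 34.1
position: [0.5604, 0.1069, 0.0555]
tcp_rot: [[-0.262, 0.965, 0.001], [0.965, 0.262, 0.0], [-0.0, 0.001, -1.0]]
force: [0.4, 0.4, -0.6]
opening: 0.001
grasp_force: 0.0
```

Call:
{"method": "drive_tool", "body": {"motion": [[[0,0,1],[0,0,0]],[[0,0,1],[0,0,0]],[[0,0,0],[0,0,0]]]}}

```text
time_s: 34.4
position: [0.5601, 0.1071, 0.053]
tcp_rot: [[-0.262, 0.965, -0.0], [0.965, 0.262, 0.001], [0.001, 0.0, -1.0]]
force: [-0.1, -0.3, 0.3]
opening: 0.004
grasp_force: 0.0
```

Call:
{"method": "drive_tool", "body": {"motion": [[[0,0,1],[0,0,0]],[[0,0,1],[0,0,0]],[[0,0,0],[0,0,0]]]}}

```text
time_s: 34.7
position: [0.5601, 0.107, 0.051]
tcp_rot: [[-0.262, 0.965, -0.0], [0.965, 0.262, 0.0], [0.0, 0.0, -1.0]]
force: [-0.5, -0.5, 1.5]
opening: 0.002
grasp_force: 0.0
```

Call:
{"method": "drive_tool", "body": {"motion": [[[0,0,1],[0,0,0]],[[0,0,0],[0,0,0]],[[0,0,0],[0,0,0]]]}}

```text
time_s: 35.0
position: [0.5602, 0.107, 0.0504]
tcp_rot: [[-0.262, 0.965, 0.0], [0.965, 0.262, 0.0], [0.0, 0.0, -1.0]]
force: [0.1, 0.4, 2.3]
opening: 0.003
grasp_force: 0.9
```

Call:
{"method": "drive_tool", "body": {"motion": [[[0,0,1],[0,0,0]],[[0,0,0],[0,0,0]],[[0,0,0],[0,0,0]]]}}

```text
time_s: 35.3
position: [0.5602, 0.107, 0.0502]
tcp_rot: [[-0.262, 0.965, 0.001], [0.965, 0.262, 0.0], [0.0, 0.001, -1.0]]
force: [-0.7, -0.1, 7.6]
opening: 0.006
grasp_force: 3.7
```

Call:
{"method": "drive_tool", "body": {"motion": [[[0,0,1],[0,0,0]],[[0,0,0],[0,0,0]],[[0,0,0],[0,0,0]]]}}

```text
time_s: 35.6
position: [0.5603, 0.107, 0.05]
tcp_rot: [[-0.262, 0.965, 0.001], [0.965, 0.262, 0.0], [0.0, 0.001, -1.0]]
force: [-3.0, -0.2, 12.8]
opening: 0.002
grasp_force: 6.4
```

The tip is stopped at 50 mm, the shut cover's top. I'll press a little firmer, retract and look.

Call:
{"method": "drive_tool", "body": {"motion": [[[0,0,1],[0,0,0]],[[0,0,1],[0,0,0]],[[0,0,0],[0,0,0]],[[0,0,0],[0,0,0]]]}}

```text
time_s: 36.0
position: [0.5604, 0.107, 0.0496]
tcp_rot: [[-0.262, 0.965, 0.002], [0.965, 0.262, 0.0], [-0.0, 0.002, -1.0]]
force: [-5.6, -0.6, 23.1]
opening: 0.004
grasp_force: 11.7
```

Call:
{"method": "drive_tool", "body": {"motion": [[[0,0,-5],[0,0,0]],[[0,0,-15],[0,0,0]],[[0,0,-30],[0,0,0]],[[0,0,-45],[0,0,0]],[[0,0,-45],[0,0,0]]]}}

```text
time_s: 36.5
position: [0.5595, 0.1068, 0.1868]
tcp_rot: [[-0.262, 0.965, -0.002], [0.965, 0.262, 0.0], [0.001, -0.002, -1.0]]
force: [1.4, -0.5, -0.4]
opening: 0.004
grasp_force: 0.0
```

Call:
{"method": "drive_tool", "body": {"motion": [[[20,0,-10],[0,0,0]],[[40,0,0],[0,0,0]],[[45,0,0],[0,0,0]],[[45,0,0],[0,0,0]],[[45,0,0],[0,0,0]]]}}

```text
time_s: 37.0
position: [0.5085, 0.2965, 0.1962]
tcp_rot: [[-0.261, 0.965, 0.0], [0.965, 0.261, 0.0], [0.0, 0.0, -1.0]]
force: [1.1, -0.3, -1.5]
opening: 0.005
grasp_force: 0.0
```

Run:
```python
from lid import *
np.set_printoptions(precision=4,suppress=True)
for _ in range(6): im=capture("top")
side=capture("side");np.save("top_end.npy",im);np.save("side_end.npy",side);print(read_state()["time_s"],read_state()["position"])
o=np.zeros((600,800,3),np.uint8)
o[:300,:400]=cv2.resize(im[245:335,340:460],(400,300),interpolation=2)
o[:300,400:]=cv2.resize(side[190:280,330:450],(400,300),interpolation=2)
o[300:,:400]=cv2.resize(im[210:300,190:310],(400,300),interpolation=2)
o[300:,400:]=cv2.resize(side[270:360,240:360],(400,300),interpolation=2)
cv2.imwrite("pics/end.png",o[:,:,::-1])
# expected corners of the shut cover's top: free-edge and hinge corners
f=np.array([e[1],-e[0],0])
for n in("top","side"):
    for x in(-.0475,.0475):
        for z in (.045,.050): print(n,x,z,[np.round(proj(n,W(x,z)+f*y),1).tolist() for y in(-.065,.065)])
```

```text
37.35 [0.5095 0.2939 0.1961]
top -0.0475 0.045 [[279.8, 279.2], [265.7, 224.0]]
top -0.0475 0.05 [[279.6, 279.1], [265.4, 223.7]]
top 0.0475 0.045 [[238.8, 290.1], [225.1, 234.6]]
top 0.0475 0.05 [[238.4, 290.0], [224.7, 234.3]]
side -0.0475 0.045 [[345.2, 289.0], [282.3, 287.9]]
side -0.0475 0.05 [[345.3, 287.1], [282.2, 285.9]]
side 0.0475 0.045 [[345.5, 320.3], [276.4, 318.9]]
side 0.0475 0.05 [[345.6, 318.3], [276.3, 316.8]]
```

View pics/end.png

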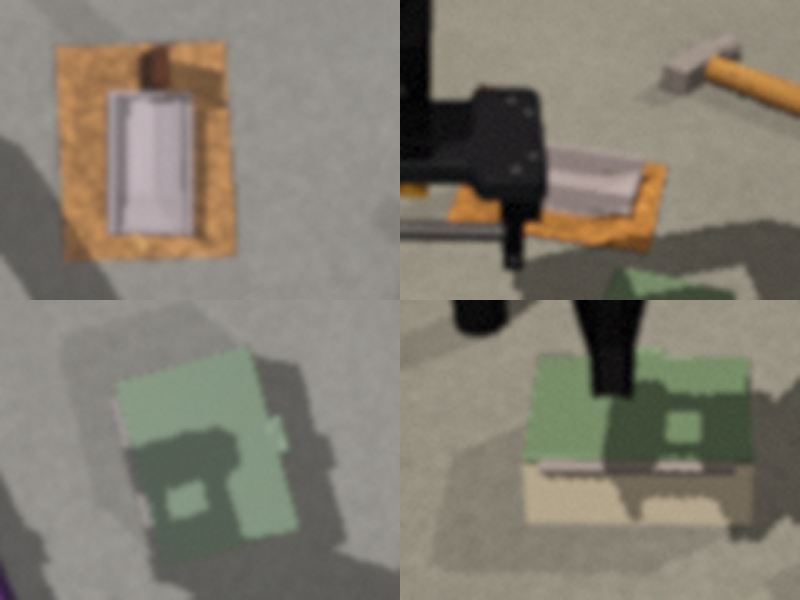

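The last view shows the cover fully shut. Its free edge is at about (265,224) and (279,278) in the top image and row 286 in the side image, matching the prediction for z = 50 mm. The scoop stands centred and level on its mat, and the gripper is clear.

```bash
python3 -c "
from rig import *
print(hand_in())"
```

```text
the job is handed in; nothing more can be done
None
```

The job is handed in: all three beads are in the white case, the empty scoop stands level in the middle of its mat, and the cover is pressed fully shut (no distinct snap showed in the force readings). It took about 37 s, and the bottle, tin and hammer were not touched.

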